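# Show the dark wing rib to the inspection camera

### The job

Take the two steel bars off the ribs standing in the blue-railed jig and stack them squarely, edges flush, on the third bar that lies on the plan, letting go of the pile. Then lift the dark rib out of the jig and present it to the inspection camera: its middle on the lens's line of sight 150 mm in front of the lens, its flat face square to the lens, its long straight edge uppermost and level. Finish while still holding it there in the air, with the pale ribs still standing undisturbed in the jig and the third bar, the glue, tape, tin, screwdriver and jar left where they were.

Things in the scene. Friction and masses are not known exactly. Their poses are not given: they have to be found in the camera images.
- dark_rib: Dark brown wing rib, the one to present: a plate 8 mm thick (x, the normal of its flat faces), 190 mm long (y) and 58 mm high (z), 50 g. Stands on edge in one of three slots, the long straight edge on top (z = 58 mm), the curved edge and two tabs (14 mm wide, at y = -60 and +60 mm) below. Origin: midway between the undersides of the tabs. A solid web 46 mm long about y = 0, from z = 20 to 58 mm, is the place to grip, across the thickness; the rest is an open frame.
- rib_mid (a point): The middle of the dark rib: at its x = 0, y = 0, z = 35 mm; 23 mm below its straight edge. Axes as the rib.
- pale_rib_1: Pale wing rib, same shape and axes as the dark one, in another slot of the jig; it stays there.
- pale_rib_2: Second pale wing rib, as pale_rib_1.
- jig: Fixed plywood board 210 (x) x 160 (y) x 12 mm with two blue rails along x at y = -60 and +60 mm (18 mm wide, tops at z = 42 mm). Each rail has slots 10 mm wide at x = -60, 0, +60 mm, open at the top, cut down to the board (z = 12 mm); a rib stands across both rails in each of the three slots, its top at z = 70 mm. Slots loose: a rib may lean up to 4 degrees. Origin: centre of the underside.
- bar_1: Steel bar 150 (x) x 36 (y) x 14 mm (z), 0.5 kg, all three bars alike. Origin: centre of its underside. At the start it lies flat across the tops of all three ribs (underside at z = 70 mm), long side along the jig's x, centred near the jig's y = +45 mm.
- bar_2: Steel bar 150 (x) x 36 (y) x 14 mm (z), 0.5 kg, all three bars alike. Origin: centre of its underside. Starts as bar_1, near the jig's y = -45 mm.
- bar_base: Steel bar 150 (x) x 36 (y) x 14 mm (z), 0.5 kg, all three bars alike. Origin: centre of its underside. Lies flat on the table on the paper plan; the foot of the pile, stays where it is.
- lens (a point): Centre of the front glass of the white inspection camera's black lens barrel (38 mm across, orange ring). The camera rides on a fixed post, at a height that differs from run to run (glass about 190 to 250 mm above the table). Axes: -x is the line of sight, which points towards the robot's side and 20 degrees (0.35 rad) below level; y is level; z points up, leaning forward. The camera's body, steel foot and 300 mm post stand behind the glass, within 130 mm of it.
- view_point (a point): The point 150 mm in front of the lens on its line of sight, empty air, where the middle of the rib belongs. Axes as lens: a rib shown properly has its own x and y axes parallel (either way round) to these, its z axis pointing up along this z (so the rib's top edge leans away from the camera, 20 degrees from upright).
- glue: White glue bottle with red nozzle, 56 mm across, 145 mm high; bystander. Origin: centre of the underside.
- tape: Roll of masking tape lying flat, 90 mm across, 24 mm high; bystander. Origin: centre of the underside.
- tin: Metal tin with lid, 94 x 124 x 53 mm; bystander. Origin: centre of the underside.
- screwdriver: Yellow-handled screwdriver lying on the table along its x; bystander. Origin: underside of its middle.
- paint_jar: Small paint jar with red cap, 52 mm across, 65 mm high; bystander. Origin: centre of the underside.
Not all that is in view belongs to the job. What is shaped like the pale_rib_2 but orange or red is not meant.

How it is judged:
By the outcome, as a careful person would: the job done as asked, in the order asked, and still so for the second after the job is handed in, while the arm keeps its last pose, push and grip.
It also fails if it takes over 72 s, if anything falls off the work surface, if the arm or the gripper's body presses on something with over 40 N, if the wrist force passes 120 N, or if a joint passes its speed limit or range.

### The arm

A 6-joint arm with a two-finger parallel gripper is mounted at the origin on the work surface. World frame = base frame: x ahead of the robot, y to its left, z up, the work surface at z = 0. Lengths are in m, angles in rad, forces in N, time in s.
With the tool pointing down it reaches from about 0.2 to 0.875 m from the base axis. Payload 3.4 kg.
Tool frame: the origin (TCP) lies between the finger pads; the fingertips stand 25 mm ahead of it and the grasp point (between the pads) lies 6 mm ahead of it; z points along the fingers, y is the direction in which the jaws open and shut (so a half turn about z gives the same grasp; the last joint's range is limited). The gripper opens to 94 mm and grips with 3 to 60 N. Pads are 16 mm wide; open, the fingers measure 119 mm over their backs; the gripper's body (75 mm by 177 mm) begins 78 mm behind the grasp point.
Start: joints at [1.146, 0.276, 1.505, -0, 1.361, -0.121], TCP at [0.172, 0.549, 0.194] pointing down, gripper open.
Joint ranges: [-2.89, 2.89], [-0.75, 2.08], [0.22, 2.7], [-1.18, 4.32], [0.11, 2.71], [-2.7, 2.7]. Speed limits (rad/s): [2.57, 2.57, 3.14, 3.14, 3.14, 3.14].

### API

Orientations are given as a unit quaternion [x, y, z, w].
In Python, from rig import readout, snapshot, camera_info, bot, boxes_of, pinpoint gives the robot as it stands.
- The arm moves only by the tool carry_out, never from a script. Its argument "commands" is a list of rows, each a list of 3 entries, a list of its own where there are three numbers: the shift along the tool's x, y, z as a fraction of full scale, then the turn, a rotation vector about the tool's x, y, z as a fraction of full scale, then the opening, from 0 (shut) to 1 (fully open). A call has 1 to 5 rows; each row is the pose to reach, as a shift and turn from the pose commanded when the call began, along the tool's axes at that moment; what a row does not reach only later rows make up. Full scale, the value 1, is 0.15 m for a shift and pi/2 rad for a turn. A row lasts 1/12 s, in which the tool goes at most 41.7 mm and 7.16 degrees, less where a joint would pass 70% of its speed; a pose out of reach is approached as far as the arm can. A call with a number of a shift or a turn outside -1 to 1 is refused whole. A call with a gripper value outside its range is refused whole. The fingers move at their own pace and stop on an object; "newtons" is the grip in N (left out, the last holds). Time passes only in rows, so rows that repeat a pose let the fingers close. It gives the time, the measured TCP pose, the force and the opening at its end, in the units of the state.
- readout.observe(): the state, without advancing time (a new reading comes with each control period).
- snapshot(name): name is "side" or "top"; returns the picture (420x560x3 uint8, red, green, blue); there is no depth.
- camera_info(name): a dict with "camera_matrix" (3x3 intrinsics, pixels), "pose" (4x4, takes a point from camera to world coordinates). Camera axes: x right, y down, z forward; pixel columns grow to the right and rows downward; lengths in m; the calibration is good to about 2 mm. A picture is of the moment at which its call begins. camera_info takes no time and is no camera call.
- bot.job_done(): hands the job in, once; it reports no verdict.
Trained networks look in the newest picture that a camera, given by its name, has taken for a name from the list of things; names that differ only in an ending like _2 or _b are one class to them, and where a whole thing is asked for, a point or a joint stands for the part that bears it (a point fixed in the world has none). Each returns a list of dicts, best first, with "score" (0 to 1); they miss things now and then, are a little off and sometimes report something else, mostly with a low value. They report only what shows in the picture. A call takes as long as a camera call. They do not tell look-alikes from the thing itself.
- boxes_of(name, camera): "position" ([x, y, z] in m, in the coordinates of the camera as it stood for that picture, good to about 4 mm: the middle of the surface that is visible of it).
- pinpoint(name, camera): "position" ([x, y, z] in m, in the coordinates of the camera as it stood for that picture, good to about 4 mm: a listed point, or the origin of a listed thing).
The state is a dict: "time_s": time; "joint_positions": joint angles; "qd": joint speeds; "joint_efforts": joint torques, N m; "position": TCP position; "eef_rot": TCP orientation; "contact_force": force on the tool from outside, world axes, zero at the start; "torque": the same for the moment, N m; "gripper_width": finger opening in m.
Only numpy, scipy, OpenCV 4.12 (cv2) and the standard library are available. Lean on these libraries where they do the work, as an engineer would, in place of code of your own. Each camera call takes 0.05 s, during which the arm holds its last target.

## Working session

There is one attempt and no reset: what is moved stays moved. The work goes in short steps, Python scripts to look and compute and a tool call to move; the robot and the scene stay as the last step left them, time stands still between calls to the robot, and variables do not carry over. Pictures are saved under pics/ and viewed, and the job is handed in when it is done.

Besides the shell and the picture viewer there is one more tool, called after "Call:" in YAML: its name, and indented under it one key for each argument. carry_out: Moves the arm, as the interface text tells. Its arguments: {"type":"object","properties":{"commands":{"type":"array","items":{"type":"array"}},"newtons":{"type":"number"}},"required":["commands"]}

```bash
ls; mkdir -p pics; python3 - <<'E'
from rig import readout, snapshot, camera_info, bot, boxes_of, pinpoint
import cv2, numpy as np
np.set_printoptions(precision=4,suppress=True)
print(readout.observe())
for c in ("side","top"):
    im=snapshot(c); cv2.imwrite(f"pics/{c}0.png",im[:,:,::-1])
    ci=camera_info(c); print(c,np.array(ci["camera_matrix"]),np.array(ci["pose"]))
    T=np.array(ci["pose"])
    for n in ["dark_rib","rib_mid","jig","bar_1","bar_base","lens","view_point"]:
        r=pinpoint(n,c)
        for d in r[:4]:
            print(c,n,round(d["score"],2),(T@np.r_[d["position"],1])[:3])
print(readout.observe()["time_s"])
E
```

```text
pics
{'time_s': 0.0, 'joint_positions': array([ 1.146 ,  0.2766,  1.5061,  0.    ,  1.3607, -0.121 ]), 'qd': array([-0.0008, -0.001 , -0.0005,  0.0011, -0.0011, -0.0004]), 'joint_efforts': array([  0.0009, -40.4579, -23.7233,   0.0699,   0.0342,  -0.0002]), 'position': array([0.1718, 0.5481, 0.1933]), 'eef_rot': array([ 0.1513,  0.9885, -0.0009, -0.0003]), 'contact_force': array([ 0.2282,  0.5274, -0.6693]), 'torque': array([-0.0054,  0.015 ,  0.0025]), 'gripper_width': 0.09439806512727858}
side [[421.7415   0.     277.5531]
 [  0.     421.7415 216.0967]
 [  0.       0.       1.    ]] [[ 0.7944 -0.3969  0.4598 -0.1003]
 [-0.6073 -0.5318  0.5902 -0.7786]
 [ 0.0103 -0.7481 -0.6635  1.0536]
 [ 0.      0.      0.      1.    ]]
side dark_rib 0.77 [ 0.5985 -0.1583  0.0082]
side rib_mid 0.72 [ 0.5943 -0.1577  0.0478]
side rib_mid 0.54 [0.5286 0.1622 0.0009]
side jig 0.64 [ 0.5429 -0.151   0.0003]
side bar_1 0.7 [ 0.5278 -0.1956  0.0699]
side bar_1 0.58 [ 0.5475 -0.1032  0.0676]
side bar_base 0.66 [0.5257 0.1623 0.001 ]
side lens 0.72 [0.8089 0.1098 0.2042]
side lens 0.61 [ 0.4776 -0.1368  0.0116]
top [[506.8329   0.     269.8164]
 [  0.     506.8329 207.3477]
 [  0.       0.       1.    ]] [[-0.0011 -0.9904  0.1383  0.3247]
 [-1.      0.001  -0.0012  0.0066]
 [ 0.0011 -0.1383 -0.9904  1.7016]
 [ 0.      0.      0.      1.    ]]
top dark_rib 0.64 [ 0.6011 -0.1575  0.0121]
top dark_rib 0.32 [ 0.4624  0.4796 -0.001 ]
top rib_mid 0.57 [ 0.6029 -0.151   0.0499]
top jig 0.83 [ 0.5428 -0.1495  0.001 ]
top bar_1 0.97 [ 0.5342 -0.1928  0.0699]
top bar_1 0.77 [ 0.5495 -0.105   0.0684]
top bar_base 0.84 [0.5332 0.1591 0.0049]
top bar_base 0.62 [ 0.6583  0.414  -0.0002]
top lens 0.68 [0.8163 0.1047 0.2106]
top view_point 0.15 [0.5303 0.1579 0.0024]
0.8
```

View pics/side0.png

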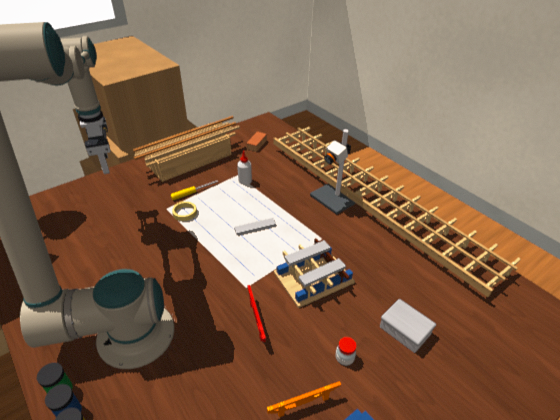

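View pics/top0.png

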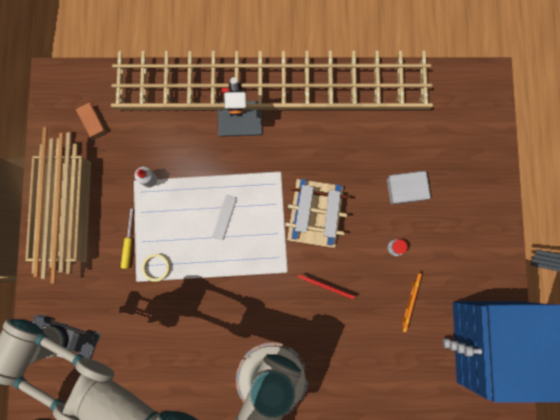

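The side view shows the jig around (312,270) with two bars across it, the base bar at (255,226) on the plan and the inspection camera at (335,155). The top view has the jig at (317,212), bar_base at (225,217) and the lens near (236,112). I'll zoom in next.

```bash
python3 - <<'E'
import cv2
a=cv2.imread("pics/top0.png");b=cv2.imread("pics/side0.png")
cv2.imwrite("pics/ztop.png",cv2.resize(a[165:265,200:360],None,fx=5,fy=5,interpolation=cv2.INTER_CUBIC))
cv2.imwrite("pics/zside.png",cv2.resize(b[200:310,220:370],None,fx=5,fy=5,interpolation=cv2.INTER_CUBIC))
cv2.imwrite("pics/zlens.png",cv2.hconcat([cv2.resize(b[120:220,290:370],None,fx=5,fy=5,interpolation=cv2.INTER_CUBIC),cv2.resize(a[65:145,200:264],(400,500),interpolation=cv2.INTER_CUBIC)]))
E
```

```text
(no output)
```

View pics/ztop.png

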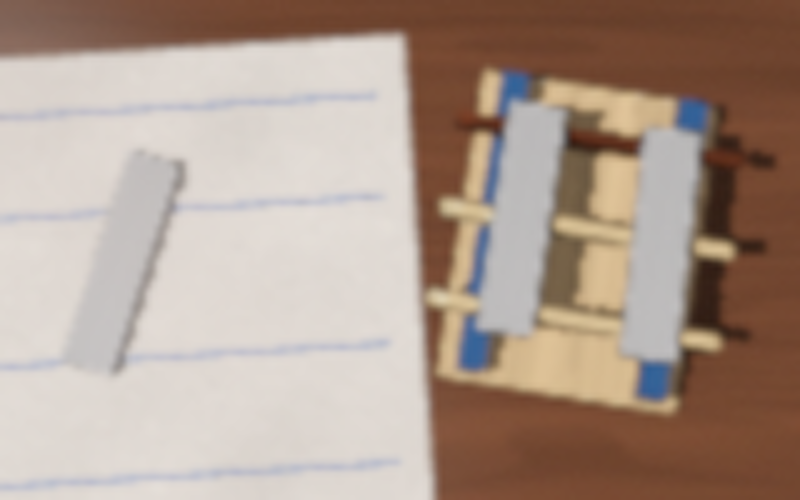

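View pics/zside.png

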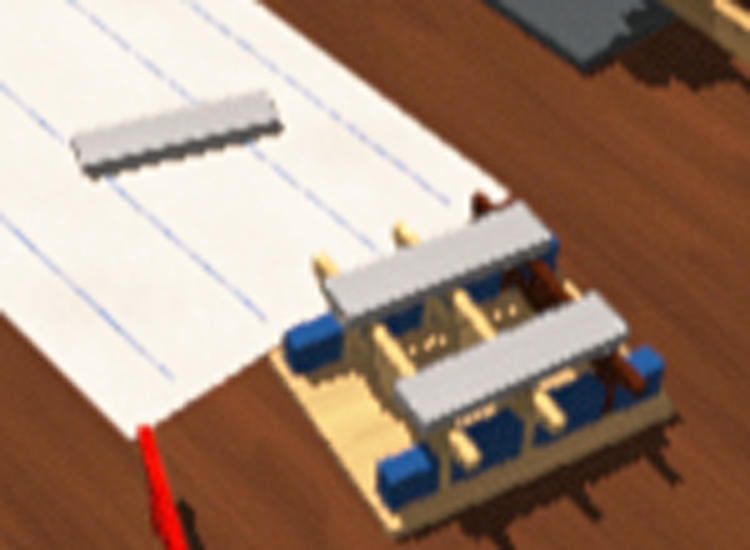

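View pics/zlens.png

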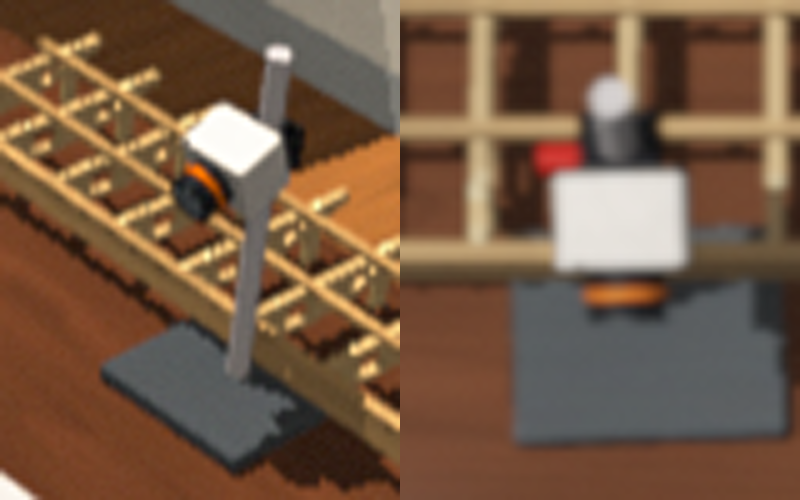

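The dark rib stands in the robot-far (+x) slot. Next I'll measure the bars and the jig by fitting their models to both pictures.

```bash
cat > h.py <<'E'
from rig import readout, snapshot, camera_info, bot, boxes_of, pinpoint
import cv2, numpy as np
from scipy.optimize import minimize
from scipy.spatial.transform import Rotation as R
np.set_printoptions(precision=4,suppress=True)
def proj(P,ci):
    T=np.linalg.inv(np.array(ci["pose"]));K=np.array(ci["camera_matrix"])
    q=(T[:3,:3]@np.asarray(P).T).T+T[:3,3]; q=q@K.T; return q[:,:2]/q[:,2:]
def rect(x,y,yaw,z,L=.15,W=.036):
    c,s=np.cos(yaw),np.sin(yaw)
    return np.array([[x+c*a-s*b,y+s*a+c*b,z] for a,b in((-L/2,-W/2),(L/2,-W/2),(L/2,W/2),(-L/2,W/2))])
S=8
def cover(pts,x0,y0,w,h):
    m=np.zeros((h*S,w*S),np.uint8)
    q=((pts+0.5-[x0,y0])*S-0.5)
    cv2.fillConvexPoly(m,np.round(q*16).astype(np.int32),255,shift=4)
    return cv2.resize(m,(w,h),interpolation=cv2.INTER_AREA)/255.
def facemask(im,lo,hi,sat=22):
    im=im.astype(int);v=im.mean(2);s=im.max(2)-im.min(2)
    return ((v>lo)&(v<hi)&(s<sat)).astype(float)
def fit_face(im,ci,p0,z,lo,hi,sat=22,pad=8):
    q=proj(rect(*p0,z),ci);x0,y0=(q.min(0)-pad).astype(int);x1,y1=(q.max(0)+pad).astype(int)
    m=facemask(im,lo,hi,sat)[y0:y1,x0:x1]
    f=lambda p:((cover(proj(rect(p[0],p[1],p[2],z),ci),x0,y0,x1-x0,y1-y0)-m)**2).sum()
    r=minimize(f,p0,method="Nelder-Mead",options=dict(initial_simplex=np.array(p0)+np.array([[0,0,0],[.008,0,0],[0,.008,0],[0,0,.08]]),xatol=1e-5,fatol=1e-3))
    return r.x,r.fun,m.sum()
E
python3 - <<'E'
from h import *
for c in("top","side"):
    im=cv2.imread(f"pics/{c}0.png")[:,:,::-1];ci=camera_info(c)
    for n,p,z in(("base",(.53,.16,-.3),.014),("b1",(.55,-.104,-.1),.084),("b2",(.532,-.194,-.1),.084)):
        q=proj([[p[0],p[1],z]],ci)[0].astype(int);print(c,n,q,im[q[1],q[0]], im[q[1]-2:q[1]+3,q[0]-14:q[0]+15:2].mean(2).mean(0).round())
E
```

```text
top base [223 216] [197 193 192] [217. 216. 216. 216. 213. 199. 195. 194. 195. 193. 176. 175. 211. 216.
 216.]
top b1 [303 207] [188 186 186] [141. 156. 169. 168. 163. 179. 188. 187. 188. 186. 169. 125. 124. 114.
 119.]
top b2 [331 213] [187 186 186] [148. 165. 168. 171. 175. 183. 187. 186. 187. 185. 155. 131. 130. 121.
 109.]
side base [255 223] [209 204 198] [238. 235. 230. 226. 223. 218. 215. 210. 208. 207. 204. 205. 200. 199.
 191.]
side b1 [308 250] [211 203 198] [230. 230. 224. 178. 201. 207. 205. 205. 205. 204. 205. 199. 182. 169.
 150.]
side b2 [322 270] [212 205 200] [122. 126. 158. 176. 196. 206. 205. 205. 205. 205. 206. 198. 181. 158.
 137.]
```

```bash
python3 - <<'E'
from h import *
for c in("top","side"):
    im=cv2.imread(f"pics/{c}0.png")[:,:,::-1];ci=camera_info(c)
    lim={"top":((180,206,25),(165,215,15)),"side":((178,222,25),(180,222,25))}[c]
    for n,p,z,l in(("base",(.53,.16,-.3),.014,lim[0]),("b1",(.55,-.104,-.13),.084,lim[1]),("b2",(.532,-.194,-.13),.084,lim[1])):
        x,f,s=fit_face(im,ci,p,z,*l);print(c,n,x,round(f,1),s)
        out=facemask(im,*l)
    v=im.copy()[:,:,::-1].copy()
E
```

```text
top base [ 0.5282  0.1612 -0.2934] 207.9 664.0
top b1 [ 0.5476 -0.1041 -0.1581] 28.9 475.0
top b2 [ 0.5309 -0.1942 -0.1244] 41.1 464.0
side base [ 0.5256  0.1583 -0.294 ] 56.3 279.0
side b1 [ 0.545  -0.1053 -0.1642] 179.0 476.0
side b2 [ 0.5273 -0.1947 -0.1251] 261.8 599.0
```

```bash
cat >> h.py <<'E'
def fit2(im,ci,p0,z,lo,hi,sat,pad=6,grow=5):
    for it in range(2):
        q=proj(rect(*p0,z),ci);x0,y0=(q.min(0)-pad).astype(int);x1,y1=(q.max(0)+pad).astype(int)
        reg=np.zeros(im.shape[:2],np.uint8);cv2.fillConvexPoly(reg,np.round(q).astype(np.int32),1)
        reg=cv2.dilate(reg,np.ones((grow,grow)))
        M=facemask(im,lo,hi,sat)*reg
        m=M[y0:y1,x0:x1]
        f=lambda p:((cover(proj(rect(p[0],p[1],p[2],z),ci),x0,y0,x1-x0,y1-y0)-m)**2).sum()
        r=minimize(f,p0,method="Nelder-Mead",options=dict(initial_simplex=np.array(p0)+np.array([[0,0,0],[.006,0,0],[0,.006,0],[0,0,.06]]),xatol=1e-5,fatol=1e-3))
        p0=r.x
    return r.x,r.fun,m.sum(),cover(proj(rect(*p0,z),ci),x0,y0,x1-x0,y1-y0).sum(),M
E
python3 - <<'E'
from h import *
W=[]
for c in("top","side"):
    im=cv2.imread(f"pics/{c}0.png")[:,:,::-1];ci=camera_info(c)
    lim={"top":((182,206,25),(165,215,15)),"side":((178,218,25),(185,222,25))}[c]
    M=0;v=im[:,:,::-1].copy()
    Z=5;v=cv2.resize(v,None,fx=Z,fy=Z,interpolation=cv2.INTER_NEAREST)
    for n,p,z,l in(("base",(.527,.160,-.294),.014,lim[0]),("b1",(.546,-.1045,-.16),.084,lim[1]),("b2",(.529,-.1943,-.125),.084,lim[1])):
        x,f,s,a,m=fit2(im,ci,p,z,*l);print(c,n,x,round(f,1),s,round(a));M=M+m
        for k in (0,):
            cv2.polylines(v,[np.round((proj(rect(*x,z),ci)+.5)*Z).astype(int)],True,(0,0,255),1)
    cx=(200,160,360,270) if c=="top" else (220,200,370,310)
    o=v[cx[1]*Z:cx[3]*Z,cx[0]*Z:cx[2]*Z]
    cv2.imwrite(f"pics/fit_{c}.png",o)
E
```

```text
top base [ 0.5282  0.1613 -0.2983] 68.7 521.0 483
top b1 [ 0.5474 -0.1041 -0.1541] 29.1 475.0 522
top b2 [ 0.5314 -0.1939 -0.1201] 40.7 464.0 524
side base [ 0.5246  0.157  -0.2979] 39.0 237.0 285
side b1 [ 0.5459 -0.1046 -0.1696] 52.8 329.0 394
side b2 [ 0.5289 -0.1941 -0.1225] 58.9 375.0 451
```

View pics/fit_top.png

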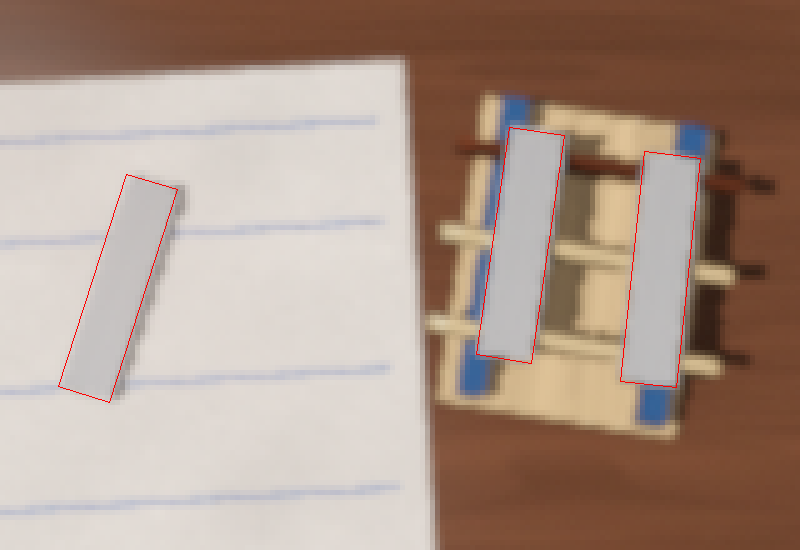

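View pics/fit_side.png

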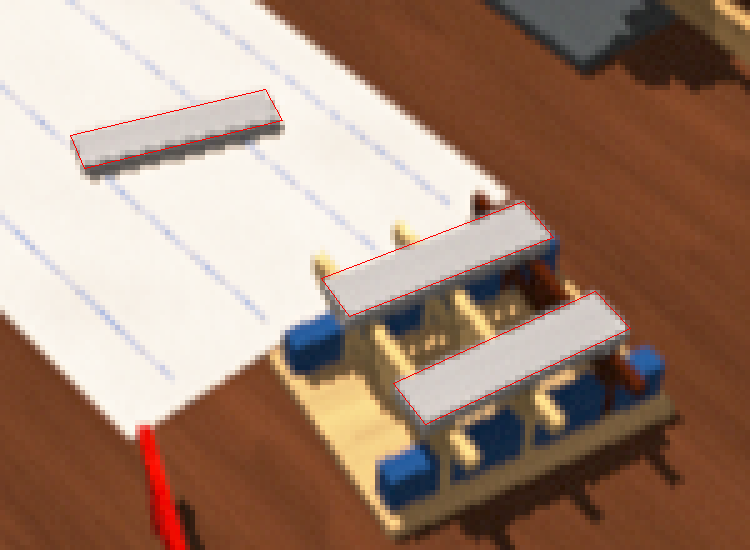

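Both jig bars fit well. The base bar's fit in the top picture is biased by shadow and paper pixels, so I'll refit it with a grey-level model that includes shadow.

```bash
cat >> h.py <<'E'
def hullcover(P,ci,x0,y0,w,h):
    q=proj(P,ci); hl=cv2.convexHull(q.astype(np.float32))[:,0]
    return cover(hl,x0,y0,w,h)
def fit_box(im,ci,p0,z0,z1,pad=6,shadow=True,blur=0.5,free=()):
    """grey LSQ: background, shadow, side faces, top face; box from z0 to z1"""
    g=im.astype(float).mean(2)
    q=proj(np.r_[rect(*p0,z1),rect(*p0,z0)],ci);x0,y0=(q.min(0)-pad).astype(int);x1,y1=(q.max(0)+pad).astype(int)
    reg=np.zeros(im.shape[:2],np.uint8);cv2.fillConvexPoly(reg,cv2.convexHull(np.round(q).astype(np.int32)),1)
    reg=cv2.dilate(reg,np.ones((2*pad-1,2*pad-1)))[y0:y1,x0:x1].astype(bool)
    I=g[y0:y1,x0:x1];w,h=x1-x0,y1-y0
    yy,xx=np.mgrid[:h,:w]
    def f(p,full=False):
        top=rect(p[0],p[1],p[2],z1);bot=rect(p[0],p[1],p[2],z0)
        t=cover(proj(top,ci),x0,y0,w,h);b=hullcover(np.r_[top,bot],ci,x0,y0,w,h)
        L=[t,b-np.minimum(t,b)]
        if shadow:
            s=hullcover(np.r_[bot,bot+[p[3],p[4],0]],ci,x0,y0,w,h);L.append(np.clip(s-b,0,1))
        bg=1-np.clip(sum(L),0,1);L+= [bg,bg*(xx-w/2)/w,bg*(yy-h/2)/h]
        L=[cv2.GaussianBlur(l,(0,0),blur)[reg] for l in L]
        A=np.stack(L,1);c,_,_,_=np.linalg.lstsq(A,I[reg],rcond=None);r=A@c-I[reg]
        r=np.clip(r,-40,40)
        return (c,np.sqrt((r**2).mean())) if full else (r**2).mean()
    p0=np.r_[p0,[.002,-.01]] if shadow else np.array(p0)
    n=len(p0);st=[.005,.005,.05,.006,.006][:n]
    r=minimize(f,p0,method="Nelder-Mead",options=dict(initial_simplex=np.vstack([p0,p0+np.diag(st)]),xatol=2e-5,fatol=1e-4,maxiter=1500))
    r=minimize(f,r.x,method="Nelder-Mead",options=dict(initial_simplex=np.vstack([r.x,r.x-.5*np.diag(st)]),xatol=2e-5,fatol=1e-4,maxiter=1500))
    return r.x,f(r.x,True)
E
python3 - <<'E'
from h import *
for c in("top","side"):
    im=cv2.imread(f"pics/{c}0.png")[:,:,::-1];ci=camera_info(c)
    for p in((.527,.16,-.295),(.53,.157,-.28)):
        x,f=fit_box(im,ci,p,0,.014);print(c,"base",x,f)
E
python3 - <<'E'
# lens orientation & position checks
from h import *
ci=camera_info("top");T=np.array(ci["pose"]);K=np.array(ci["camera_matrix"])
def bp(u,v,z):
    d=T[:3,:3]@np.linalg.inv(K)@[u,v,1];s=(z-T[2,3])/d[2];return T[:3,3]+s*d
f=lambda X,Y:(200+X/6.25-.5,65+Y/6.25-.5)
for n,(X,Y,z) in dict(footL=(518,436,.008),footR=(782,432,.008),boxTL=(555,173,.24),boxTR=(685,170,.24),boxBL=(557,268,.23),boxBR=(685,266,.23),ringL=(584,296,.21),ringR=(664,294,.21),post=(609,95,.3)).items():
    X-=400;print(n,bp(*f(X,Y),z))
E
```

```text
top base [ 0.5287  0.1605 -0.3027  0.0014 -0.0066] (array([194.4136, 145.1128, 158.2506, 214.9544,  -0.9905,   0.7332]), np.float64(4.03378588627867))
top base [ 0.529   0.1604 -0.299   0.0014 -0.0065] (array([194.3514, 145.7192, 157.4181, 214.9441,  -1.2213,   0.2318]), np.float64(4.005808418869621))
side base [ 0.5267  0.1576 -0.3022 -0.0004 -0.0033] (array([206.5853,  83.0758, 188.731 , 242.5895,   0.6171,   0.5276]), np.float64(8.137851090392848))
side base [ 0.5266  0.1577 -0.3028  0.     -0.0031] (array([206.6559,  82.9182, 184.8651, 242.5264,  -0.5449,   0.585 ]), np.float64(8.001480779313914))
footL [0.8155 0.1813 0.008 ]
footR [0.8176 0.0359 0.008 ]
boxTL [0.8786 0.1412 0.24  ]
boxTR [0.8801 0.0787 0.24  ]
boxBL [0.8346 0.1407 0.23  ]
boxBR [0.8356 0.0789 0.23  ]
ringL [0.8274 0.1291 0.21  ]
ringR [0.8283 0.0901 0.21  ]
post [0.8935 0.1111 0.3   ]
```

```bash
cat >> h.py <<'E'
def toolR(yawx,zdir=(0,0,-1)):
    z=np.array(zdir,float);z/=np.linalg.norm(z);x=np.array([np.cos(yawx),np.sin(yawx),0]);x-=z*(x@z);x/=np.linalg.norm(x)
    return R.from_matrix(np.stack([x,np.cross(z,x),z],1))
def plan(*wps):
    """chain of (pos,Rot): print the calls from the measured pose"""
    o=readout.observe();p=np.array(o["position"]);r=R.from_quat(o["eef_rot"])
    print("t",round(o["time_s"],2),"pos",p,"F",np.array(o["contact_force"]).round(1),"w",round(o["gripper_width"],4),"q6",o["joint_positions"][5].round(2))
    for pt,rt in wps:
        pt=np.array(pt,float)
        for k in range(12):
            d=r.inv().apply(pt-p);w=(r.inv()*rt).as_rotvec()
            n=max(np.abs(d).max()/.15,np.linalg.norm(d)/.2,np.linalg.norm(w)/np.deg2rad(35),1e-9)
            s=min(1,1/np.ceil(n)) if n>1 else 1
            rows=max(np.linalg.norm(d*s)/.0417,np.linalg.norm(w*s)/np.deg2rad(7.16))
            print("  d",(d*s/.15).round(3).tolist(),"w",(w*s/(np.pi/2)).round(3).tolist(),"rows",round(rows,1))
            p=p+r.apply(d*s);r=r*R.from_rotvec(w*s)
            if s==1:break
E
python3 - <<'E'
from h import *
Rb=toolR(np.pi-.162)
plan(([.5466,-.1044,.20],Rb),([.5466,-.1044,.098],Rb))
E
```

```text
t 0.8 pos [0.172  0.5487 0.1942] F [ 0.3 -0.7  0.5] w 0.0941 q6 -0.12
  d [-0.921, -0.852, -0.01] w [0.0, 0.0, -0.023] rows 4.5
  d [-0.891, -0.884, -0.01] w [0.0, 0.0, -0.023] rows 4.5
  d [-0.859, -0.915, -0.01] w [0.0, 0.0, -0.023] rows 4.5
  d [-0.826, -0.945, -0.01] w [0.0, 0.0, -0.023] rows 4.5
  d [-0.0, -0.0, 0.68] w [-0.0, 0.0, 0.0] rows 2.4
```

Call:
carry_out:
  commands:
    - [[-0.92,-0.85,-0.2],[0,0,-0.023],0.64]
    - [[-0.92,-0.85,-0.2],[0,0,-0.023],0.64]
    - [[-0.92,-0.85,-0.2],[0,0,-0.023],0.64]
    - [[-0.92,-0.85,-0.2],[0,0,-0.023],0.64]
    - [[-0.92,-0.85,-0.2],[0,0,-0.023],0.64]
  newtons: 40

```text
time_s: 1.22
position: [0.2668, 0.3827, 0.225]
eef_rot: [0.134, 0.991, -0.0, 0.001]
contact_force: [-0.4, -0.1, 0.2]
gripper_width: 0.0642
```

Call:
carry_out:
  commands:
    - [[-0.89,-0.88,0],[0,0,-0.023],0.64]
    - [[-0.89,-0.88,0],[0,0,-0.023],0.64]
    - [[-0.89,-0.88,0],[0,0,-0.023],0.64]
    - [[-0.89,-0.88,0],[0,0,-0.023],0.64]
    - [[-0.89,-0.88,0],[0,0,-0.023],0.64]

```text
time_s: 1.63
position: [0.361, 0.2197, 0.2245]
eef_rot: [0.117, 0.993, -0.001, 0.001]
contact_force: [0.2, 0.8, -0.1]
gripper_width: 0.0604
```

Call:
carry_out:
  commands:
    - [[-0.86,-0.915,0],[0,0,-0.023],0.64]
    - [[-0.86,-0.915,0],[0,0,-0.023],0.64]
    - [[-0.86,-0.915,0],[0,0,-0.023],0.64]
    - [[-0.86,-0.915,0],[0,0,-0.023],0.64]
    - [[-0.86,-0.915,0],[0,0,-0.023],0.64]

```text
time_s: 2.05
position: [0.4556, 0.0561, 0.2243]
eef_rot: [0.099, 0.995, -0.001, 0.001]
contact_force: [0.8, 1.1, -0.0]
gripper_width: 0.0602
```

```bash
python3 - <<'E'
from h import *
Rb=toolR(np.pi-.162)
plan(([.5466,-.1044,.18],Rb),([.5466,-.1044,.098],Rb))
E
```

```text
t 2.05 pos [0.4556 0.0561 0.2243] F [ 0.8  1.1 -0. ] w 0.0602 q6 -1.4
  d [-0.805, -0.929, 0.299] w [-0.001, 0.001, -0.023] rows 4.6
  d [-0.0, -0.0, 0.547] w [0.0, -0.0, 0.0] rows 2.0
```

Call:
carry_out:
  commands:
    - [[-0.805,-0.929,0.3],[0,0,-0.023],0.64]
    - [[-0.805,-0.929,0.3],[0,0,-0.023],0.64]
    - [[-0.805,-0.929,0.3],[0,0,-0.023],0.64]
    - [[-0.805,-0.929,0.3],[0,0,-0.023],0.64]
    - [[-0.805,-0.929,0.3],[0,0,-0.023],0.64]

```text
time_s: 2.47
position: [0.5464, -0.1042, 0.1779]
eef_rot: [0.081, 0.997, -0.001, 0.0]
contact_force: [0.9, 0.0, -0.2]
gripper_width: 0.0606
```

```bash
python3 - <<'E'
from h import *
Rb=toolR(np.pi-.162)
plan(([.5466,-.1044,.097],Rb))
for c in("side","top"):
    im=snapshot(c);cv2.imwrite(f"pics/{c}1.png",im[:,:,::-1])
    s=(220,200,370,310) if c=="side" else (260,165,370,255)
    cv2.imwrite(f"pics/z{c}1.png",cv2.resize(im[s[1]:s[3],s[0]:s[2],::-1],None,fx=5,fy=5,interpolation=cv2.INTER_CUBIC))
E
```

```text
t 2.47 pos [ 0.5464 -0.1042  0.1779] F [ 0.9  0.  -0.2] w 0.0606 q6 -1.72
  d [-0.001, -0.0, 0.539] w [-0.001, 0.0, 0.0] rows 1.9
```

View pics/zside1.png

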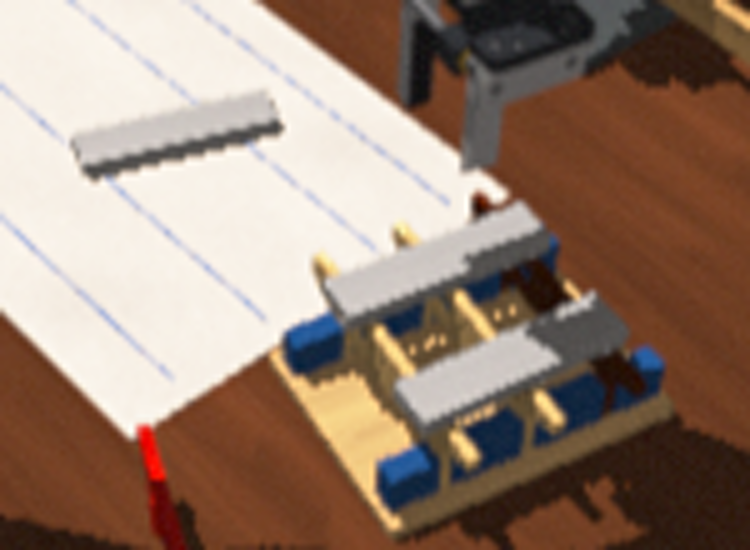

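View pics/ztop1.png

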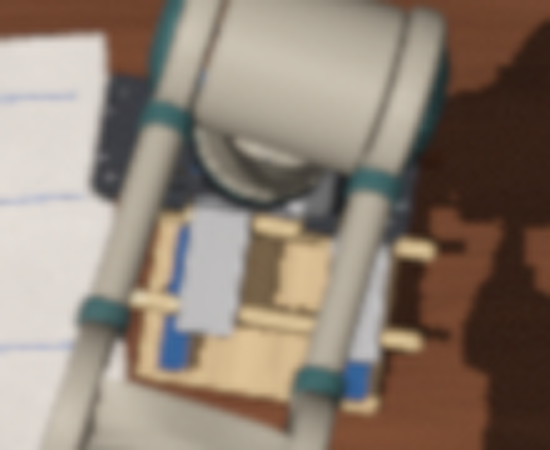

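The gripper hovers over bar_1: in the side crop the fingers straddle its line at (440-480,100-165). I'll descend to put the fingertips 2 mm above the ribs, then close.

Call:
carry_out:
  commands:
    - [[0,0,0.25],[0,0,0],0.64]
    - [[0,0,0.45],[0,0,0],0.64]
    - [[0,0,0.54],[0,0,0],0.64]
    - [[0,0,0.54],[0,0,0],0.64]

```text
time_s: 2.9
position: [0.5415, -0.0983, 0.0951]
eef_rot: [0.079, 0.997, 0.001, -0.004]
contact_force: [0.0, -0.1, 1.0]
gripper_width: 0.0603
```

Call:
carry_out:
  commands:
    - [[0,0,0],[0,0,0],0.2]
    - [[0,0,0],[0,0,0],0.2]
    - [[0,0,0],[0,0,0],0.2]
    - [[0,0,0],[0,0,0],0.2]
    - [[0,0,0],[0,0,0],0.2]

```text
time_s: 3.32
position: [0.5455, -0.1002, 0.0993]
eef_rot: [0.079, 0.997, -0.0, 0.001]
contact_force: [-0.2, 0.4, 0.1]
gripper_width: 0.0303
```

```bash
python3 - <<'E'
from h import *
plan()
im=snapshot("side");cv2.imwrite("pics/side2.png",cv2.resize(im[200:310,220:370,::-1],None,fx=5,fy=5,interpolation=cv2.INTER_CUBIC))
E
```

```text
t 3.32 pos [ 0.5455 -0.1002  0.0993] F [-0.2  0.4  0.1] w 0.0303 q6 -1.72
```

View pics/side2.png

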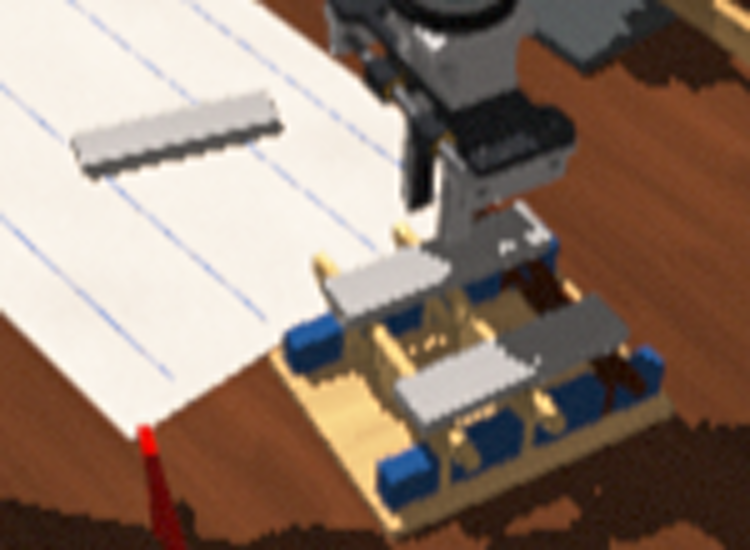

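The opening passed 36 mm with no contact, so the fingers may be above the bar. I'll check this before anything else moves.

```bash
python3 - <<'E'
from h import *
from itertools import product
for k in range(2):
    im=snapshot("side");plan()
o=readout.observe();p=np.array(o["position"]);r=R.from_quat(o["eef_rot"])
print(o["joint_positions"])
ci=camera_info("side");Z=8;ox,oy=270,210
v=cv2.resize(im[oy:oy+70,ox:ox+90,::-1],None,fx=Z,fy=Z,interpolation=cv2.INTER_CUBIC)
for l,col in(((0,.015,.025),(0,0,255)),((0,-.015,.025),(0,255,0)),((0,0,0),(255,0,255)),((0,0,.025),(255,255,0))):
    q=proj([p+r.apply(l)],ci)[0];print(l,q);cv2.circle(v,tuple(int(a) for a in (q+.5-[ox,oy])*Z),4,col,-1)
cv2.imwrite("pics/side3.png",v)
E
```

```text
t 3.42 pos [ 0.5452 -0.1002  0.0989] F [-0.5  0.6 -0.1] w 0.0225 q6 -1.72
t 3.47 pos [ 0.5451 -0.1002  0.0986] F [-0.6  0.  -0.3] w 0.0203 q6 -1.72
[-0.3075  0.3149  1.6993  0.0001  1.1264 -1.719 ]
(0, 0.015, 0.025) [303.5188 249.4831]
(0, -0.015, 0.025) [308.3811 255.5358]
(0, 0, 0) [306.361  247.0158]
(0, 0, 0.025) [305.9322 252.4873]
```

View pics/side3.png

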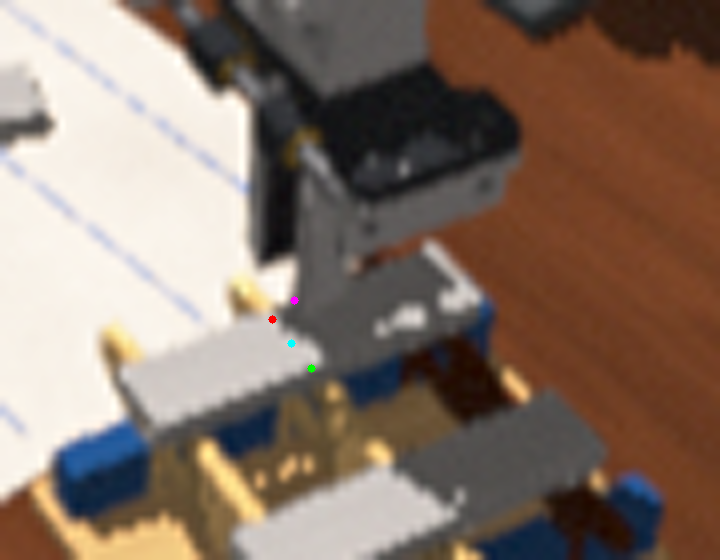

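```bash
python3 - <<'E'
from h import *
ci=camera_info("side")
for p,q,w in(([.172,.5487,.1942],[.1513,.9885,-.0009,-.0003],.047),([.5464,-.1042,.1779],[.081,.997,-.001,0],.03)):
    r=R.from_quat(q)
    for l in((0,w,.025),(0,-w,.025),(0,0,0)):print(l,proj([np.array(p)+r.apply(l)],ci)[0])
im=cv2.imread("pics/side0.png");cv2.imwrite("pics/zs0.png",cv2.resize(im[20:200,50:150],None,fx=4,fy=4,interpolation=cv2.INTER_CUBIC)[-600:])
im=snapshot("side");cv2.imwrite("pics/side4.png",im[:,:,::-1]);plan()
E
```

```text
(0, 0.047, 0.025) [107.8664 165.9981]
(0, -0.047, 0.025) [109.4798 180.6733]
(0, 0, 0) [106.8357 167.3507]
(0, 0.03, 0.025) [303.5093 229.2566]
(0, -0.03, 0.025) [313.678  241.3376]
(0, 0, 0) [308.9934 229.264 ]
t 3.52 pos [ 0.545  -0.1002  0.0985] F [0.8 0.3 0.1] w 0.0192 q6 -1.72
```

View pics/zs0.png

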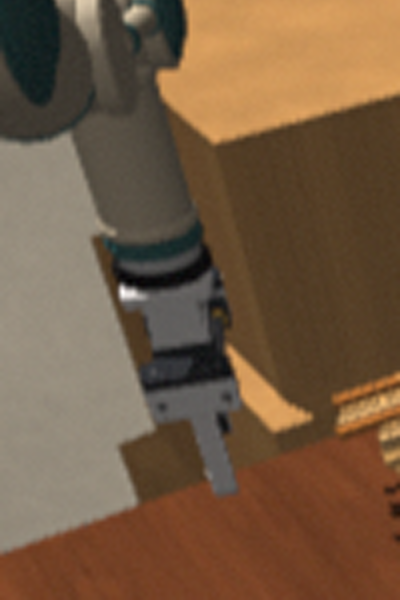

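View pics/side4.png

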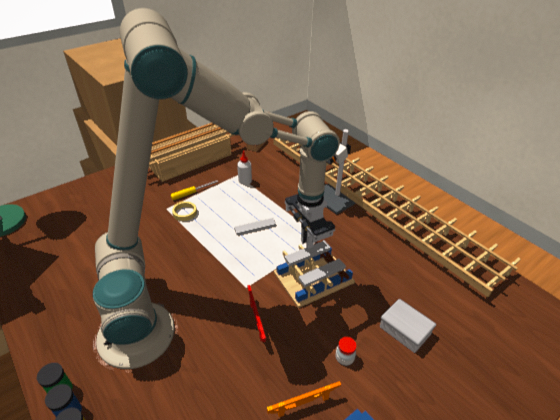

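```bash
python3 - <<'E'
from h import *
ci=camera_info("top")
p=np.array([.172,.5487,.1942]);r=R.from_quat([.1513,.9885,-.0009,-.0003])
im=cv2.imread("pics/top0.png")
Z=6;ox,oy=0,280
v=cv2.resize(im[oy:oy+100,ox:ox+130],None,fx=Z,fy=Z,interpolation=cv2.INTER_CUBIC)
for l,col in(((0,.0595,.025),(0,0,255)),((0,-.0595,.025),(0,255,0)),((0,0,0),(255,0,255)),((0,.047,.025),(255,255,0)),((0,0,-.2),(255,255,255))):
    q=proj([p+r.apply(l)],ci)[0];print(l,q);cv2.circle(v,tuple(int(a) for a in (q+.5-[ox,oy])*Z),4,col,-1)
q=proj([[0,0,.0]],ci);print(q)
cv2.imwrite("pics/t5.png",v)
im=cv2.imread("pics/side1.png");ci=camera_info("side")
p=np.array([.5464,-.1042,.1779]);r=R.from_quat([.081,.997,-.001,0]);ox,oy=280,150
v=cv2.resize(im[oy:oy+110,ox:ox+100],None,fx=Z,fy=Z,interpolation=cv2.INTER_CUBIC)
for l,col in(((0,.0425,.025),(0,0,255)),((0,-.0425,.025),(0,255,0)),((0,0,0),(255,0,255)),((0,-.0425,-.072),(255,255,0)),((0,0,-.15),(255,255,255))):
    q=proj([p+r.apply(l)],ci)[0];cv2.circle(v,tuple(int(a) for a in (q+.5-[ox,oy])*Z),4,col,-1)
cv2.imwrite("pics/s5.png",v[-600:])
print(proj([[0,0,0]],ci))
E
```

```text
(0, 0.0595, 0.025) [ 66.7468 324.4474]
(0, -0.0595, 0.025) [104.6175 336.7556]
(0, 0, 0) [ 82.546  331.4666]
(0, 0.047, 0.025) [ 70.7129 325.7364]
(0, 0, -0.2) [ 53.3631 339.6949]
[[271.3964 379.429 ]]
[[136.1276 333.16  ]]
```

View pics/t5.png

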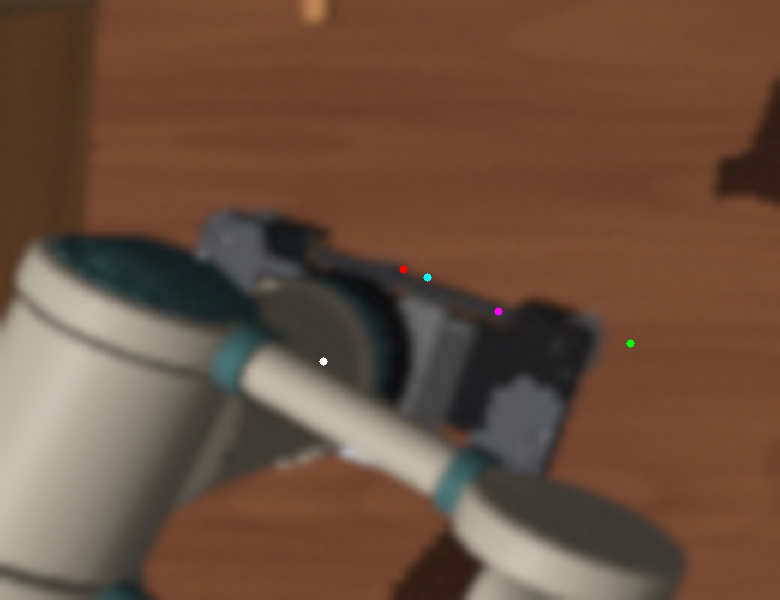

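View pics/s5.png

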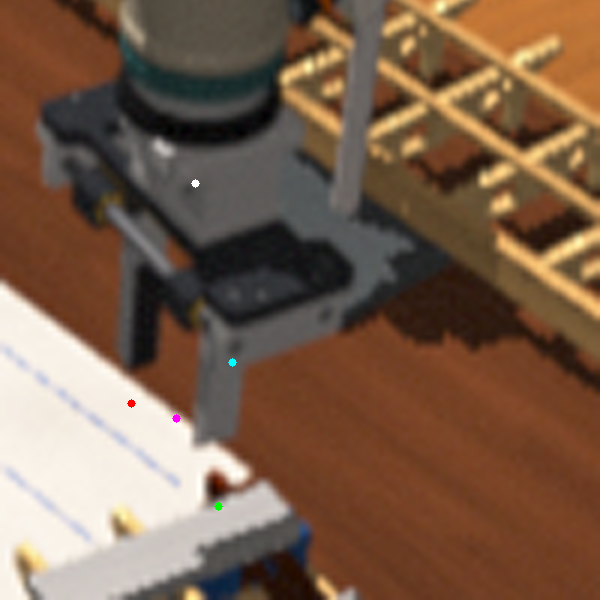

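```bash
python3 - <<'E'
from h import *
im=cv2.imread("pics/side4.png")[:,:,::-1]
v=cv2.resize(im[185:275,265:355,::-1],None,fx=6.6,fy=6.6,interpolation=cv2.INTER_CUBIC)
v=cv2.convertScaleAbs(v,alpha=1.4,beta=10)
cv2.imwrite("pics/s6.png",v)
E
```

```text
(no output)
```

View pics/s6.png

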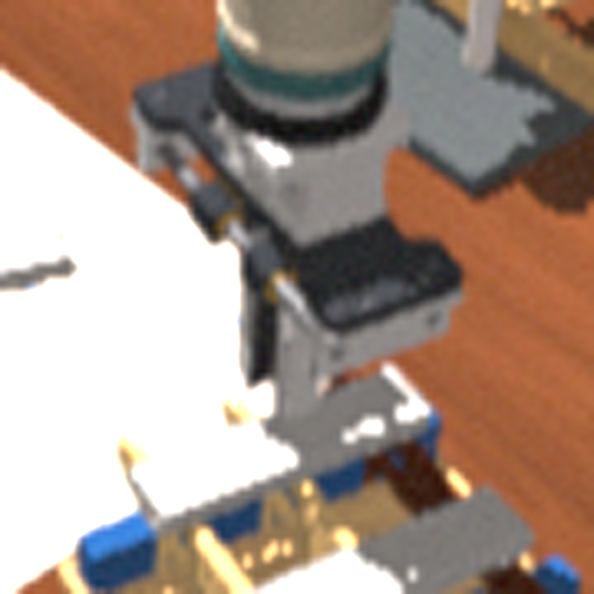

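Call:
carry_out:
  commands:
    - [[0,0,0],[0,0,0],0.64]
    - [[0,0,0],[0,0,0],0.64]

```text
time_s: 3.68
position: [0.5448, -0.1002, 0.0981]
eef_rot: [0.08, 0.997, 0.0, -0.0]
contact_force: [0.3, -0.2, -0.1]
gripper_width: 0.029
```

```bash
python3 - <<'E'
from h import *
Rb=toolR(np.pi-.162)
plan(([.5466,-.1044,.098],Rb))
E
```

```text
t 3.68 pos [ 0.5448 -0.1002  0.0981] F [ 0.3 -0.2 -0.1] w 0.029 q6 -1.72
  d [-0.016, -0.026, 0.001] w [0.0, -0.0, 0.002] rows 0.1
```

Call:
carry_out:
  commands:
    - [[-0.016,-0.026,0],[0,0,0],0.64]
    - [[-0.016,-0.026,0],[0,0,0],0.64]
    - [[-0.016,-0.026,0],[0,0,0],0.64]
    - [[-0.016,-0.026,0],[0,0,0],0.64]
    - [[-0.016,-0.026,0],[0,0,0],0.64]

```text
time_s: 4.1
position: [0.5466, -0.1044, 0.0981]
eef_rot: [0.08, 0.997, 0.0, -0.0]
contact_force: [-0.2, -0.5, -0.2]
gripper_width: 0.0593
```

Call:
carry_out:
  commands:
    - [[0,0,0.03],[0,0,0],0.64]
    - [[0,0,0.06],[0,0,0],0.64]
    - [[0,0,0.06],[0,0,0],0.64]

```text
time_s: 4.35
position: [0.5457, -0.1041, 0.088]
eef_rot: [0.08, 0.997, 0.0, -0.001]
contact_force: [-0.3, 0.2, -0.3]
gripper_width: 0.0601
```

```bash
python3 - <<'E'
from h import *
Rb=toolR(np.pi-.162)
im=snapshot("side");plan(([.5466,-.1044,.08],Rb));
v=cv2.resize(im[185:275,265:355,::-1],None,fx=6.6,fy=6.6,interpolation=cv2.INTER_CUBIC)
cv2.imwrite("pics/s7.png",cv2.convertScaleAbs(v,alpha=1.4,beta=10))
E
```

```text
t 4.4 pos [ 0.5459 -0.1042  0.0884] F [ 0.6  0.  -0.3] w 0.06 q6 -1.73
  d [-0.005, -0.001, 0.056] w [0.0, -0.001, 0.002] rows 0.2
```

View pics/s7.png

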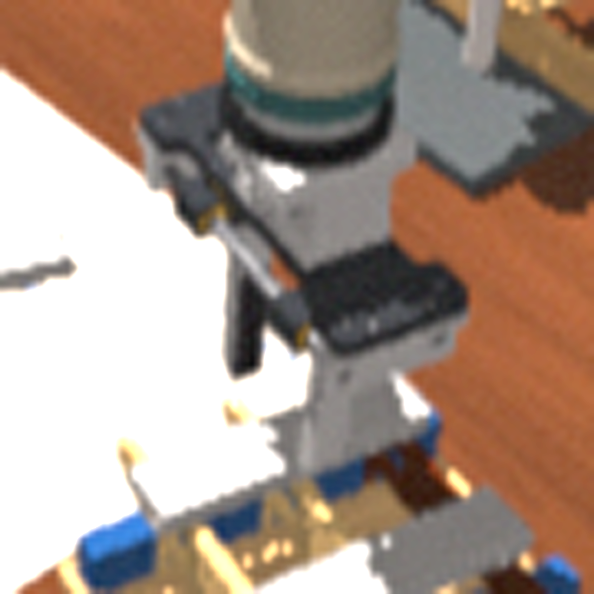

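```bash
python3 - <<'E'
from h import *
ci=camera_info("side")
p=np.array([.5459,-.1042,.0884]);r=toolR(np.pi-.162)
for l in [-.03,-.0425,.03,.0425]:
  for dz in(0.025,0,-.02): print(l,dz,proj([p+r.apply((0,l,dz))],ci)[0])
E
```

```text
-0.03 0.025 [311.6484 261.4758]
-0.03 0 [312.1603 256.0536]
-0.03 -0.02 [312.5793 251.6163]
-0.0425 0.025 [313.7357 264.101 ]
-0.0425 0 [314.2774 258.678 ]
-0.0425 -0.02 [314.7207 254.2396]
0.03 0.025 [301.9767 249.312 ]
0.03 0 [302.3554 243.8985]
0.03 -0.02 [302.6652 239.4713]
0.0425 0.025 [300.0313 246.8653]
0.0425 0 [300.3841 241.4546]
0.0425 -0.02 [300.6725 237.0304]
```

The visible fingertips sit near TCP height, not 25 mm ahead of it. I'll go down gradually, watching the force and the picture.

Call:
carry_out:
  commands:
    - [[-0.005,0,0.03],[0,0,0],0.64]
    - [[-0.005,0,0.06],[0,0,0],0.64]
    - [[-0.005,0,0.06],[0,0,0],0.64]

```text
time_s: 4.65
position: [0.5467, -0.1043, 0.0791]
eef_rot: [0.08, 0.997, 0.0, -0.001]
contact_force: [0.4, 0.0, 0.2]
gripper_width: 0.06
```

```bash
python3 - <<'E'
from h import *
Rb=toolR(np.pi-.162)
im=snapshot("side");plan(([.5466,-.1044,.07],Rb));
v=cv2.resize(im[185:275,265:355,::-1],None,fx=6.6,fy=6.6,interpolation=cv2.INTER_CUBIC)
cv2.imwrite("pics/s8.png",cv2.convertScaleAbs(v,alpha=1.2,beta=10))
E
```

```text
t 4.7 pos [ 0.5468 -0.1044  0.0795] F [0.7 0.1 0.6] w 0.06 q6 -1.73
  d [0.001, -0.001, 0.063] w [0.0, -0.001, 0.002] rows 0.2
```

View pics/s8.png

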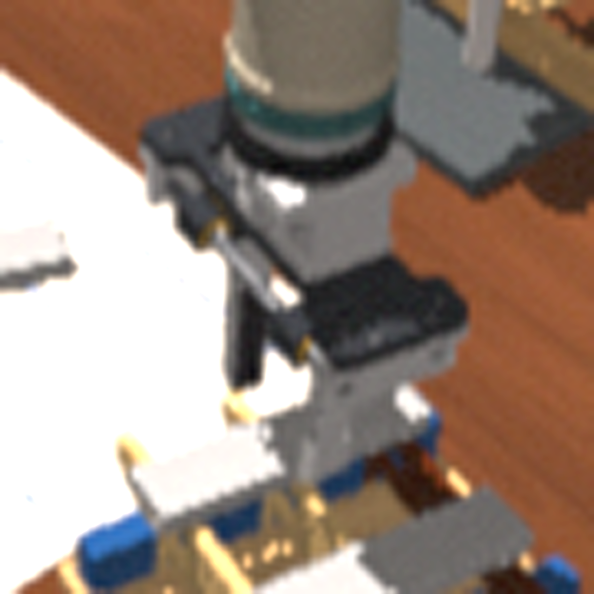

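Call:
carry_out:
  commands:
    - [[0,0,0.03],[0,0,0],0.64]
    - [[0,0,0.06],[0,0,0],0.64]
    - [[0,0,0.08],[0,0,0],0.64]
    - [[0,0,0.08],[0,0,0],0.64]

```text
time_s: 5.03
position: [0.5467, -0.1043, 0.0673]
eef_rot: [0.08, 0.997, 0.0, -0.001]
contact_force: [0.0, -0.1, -0.3]
gripper_width: 0.0603
```

```bash
python3 - <<'E'
from h import *
Rb=toolR(np.pi-.162)
im=snapshot("side");plan(([.5466,-.1044,.062],Rb));
v=cv2.resize(im[185:275,265:355,::-1],None,fx=6.6,fy=6.6,interpolation=cv2.INTER_CUBIC)
cv2.imwrite("pics/s9.png",cv2.convertScaleAbs(v,alpha=1.2,beta=10))
E
```

```text
t 5.08 pos [ 0.547  -0.1044  0.0676] F [ 1.5  0.5 -0.5] w 0.0606 q6 -1.73
  d [0.002, -0.0, 0.037] w [0.0, -0.001, 0.002] rows 0.1
```

View pics/s9.png

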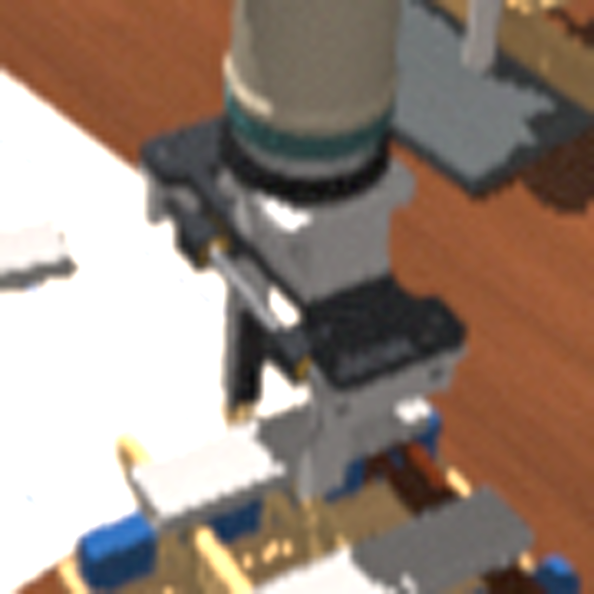

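Call:
carry_out:
  commands:
    - [[0,0,0.03],[0,0,0],0.64]
    - [[0,0,0.04],[0,0,0],0.64]
    - [[0,0,0.04],[0,0,0],0.64]

```text
time_s: 5.33
position: [0.547, -0.1044, 0.0617]
eef_rot: [0.08, 0.997, 0.0, -0.0]
contact_force: [0.7, -0.0, 0.9]
gripper_width: 0.0598
```

Call:
carry_out:
  commands:
    - [[0,0,0],[0,0,0],0.25]
    - [[0,0,0],[0,0,0],0.25]
    - [[0,0,0],[0,0,0],0.25]
    - [[0,0,0],[0,0,0],0.25]
    - [[0,0,0],[0,0,0],0.25]

```text
time_s: 5.75
position: [0.5475, -0.1043, 0.0623]
eef_rot: [0.08, 0.997, 0.0, 0.0]
contact_force: [-0.0, 0.7, 0.2]
gripper_width: 0.0355
```

```bash
python3 - <<'E'
from h import *
im=snapshot("side");plan();
v=cv2.resize(im[185:275,265:355,::-1],None,fx=6.6,fy=6.6,interpolation=cv2.INTER_CUBIC)
cv2.imwrite("pics/s10.png",cv2.convertScaleAbs(v,alpha=1.2,beta=10))
E
```

```text
t 5.8 pos [ 0.5475 -0.1043  0.0623] F [0.1 1.4 0.5] w 0.0357 q6 -1.73
```

View pics/s10.png

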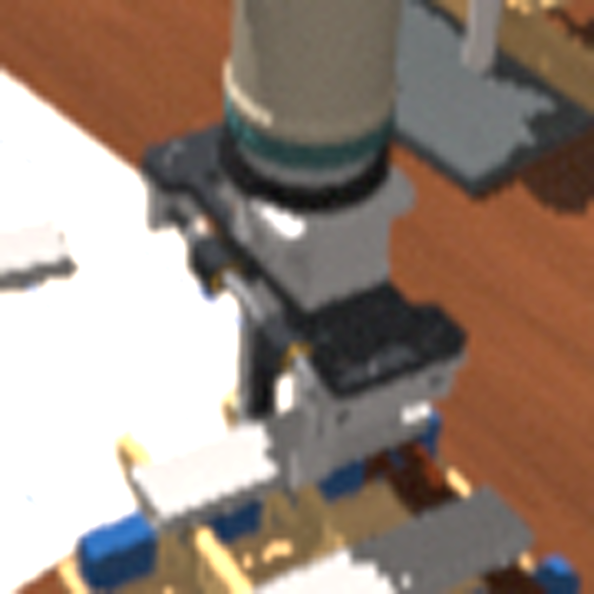

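Grip confirmed at 36 mm. I'll lift straight up.

Call:
carry_out:
  commands:
    - [[0,0,-0.1],[0,0,0],0.25]
    - [[0,0,-0.3],[0,0,0],0.25]
    - [[0,0,-0.5],[0,0,0],0.25]
    - [[0,0,-0.6],[0,0,0],0.25]
    - [[0,0,-0.6],[0,0,0],0.25]

```text
time_s: 6.22
position: [0.5493, -0.1052, 0.155]
eef_rot: [0.08, 0.997, -0.001, 0.003]
contact_force: [0.9, 0.6, -5.6]
gripper_width: 0.0355
```

```bash
python3 - <<'E'
from h import *
Rb=toolR(np.pi-.302)
for c in("side","top"):
    im=snapshot(c);s=(220,180,370,290) if c=="side" else (230,155,370,255)
    cv2.imwrite(f"pics/{c}11.png",im[:,:,::-1])
    cv2.imwrite(f"pics/z{c}11.png",cv2.resize(im[s[1]:s[3],s[0]:s[2],::-1],None,fx=5,fy=5,interpolation=cv2.INTER_CUBIC))
plan(([.5277,.159,.12],Rb))
E
```

```text
t 6.32 pos [ 0.5464 -0.1043  0.1511] F [-0.   0.4 -5.9] w 0.0359 q6 -1.73
  d [0.201, 0.857, 0.104] w [0.0, -0.001, 0.045] rows 3.2
  d [0.261, 0.84, 0.104] w [0.0, -0.001, 0.045] rows 3.2
```

View pics/zside11.png

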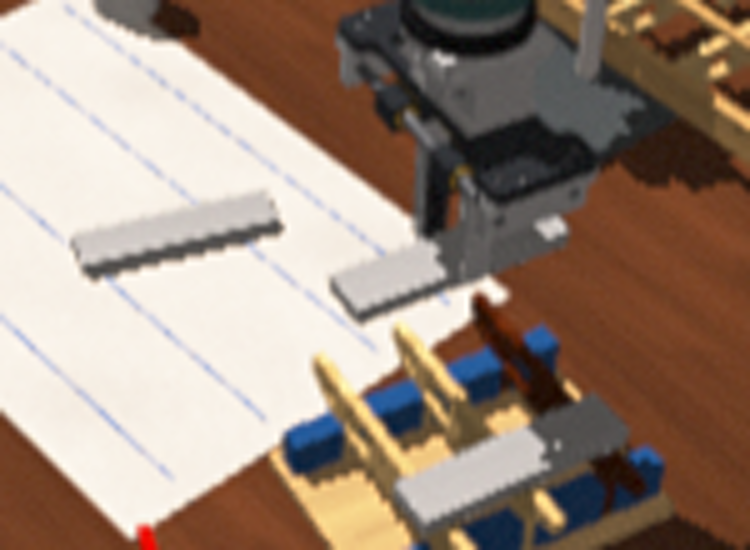

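View pics/ztop11.png

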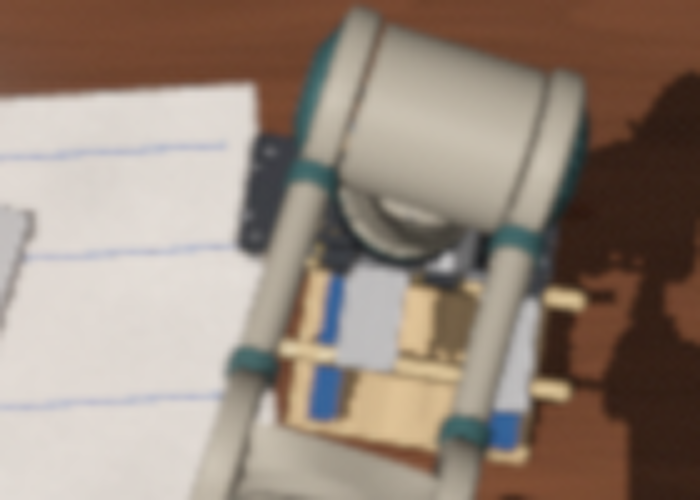

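Bar_1 hangs level in the jaws and the ribs still stand. Moving over to the base bar now.

Call:
carry_out:
  commands:
    - [[0.2,0.857,0.1],[0,0,0.045],0.25]
    - [[0.2,0.857,0.1],[0,0,0.045],0.25]
    - [[0.2,0.857,0.1],[0,0,0.045],0.25]
    - [[0.2,0.857,0.1],[0,0,0.045],0.25]
    - [[0.2,0.857,0.1],[0,0,0.045],0.25]

```text
time_s: 6.73
position: [0.5349, 0.0303, 0.134]
eef_rot: [0.113, 0.994, 0.0, -0.004]
contact_force: [0.4, -0.8, -6.1]
gripper_width: 0.0351
```

```bash
python3 - <<'E'
from h import *
Rb=toolR(np.pi-.302)
plan(([.5286,.159,.065],Rb))
E
```

```text
t 6.73 pos [0.5349 0.0303 0.134 ] F [ 0.4 -0.8 -6.1] w 0.0351 q6 -1.42
  d [0.23, 0.826, 0.462] w [-0.0, -0.005, 0.049] rows 3.5
```

Call:
carry_out:
  commands:
    - [[0.23,0.826,0.46],[0,0,0.05],0.25]
    - [[0.23,0.826,0.46],[0,0,0.05],0.25]
    - [[0.23,0.826,0.46],[0,0,0.05],0.25]
    - [[0.23,0.826,0.46],[0,0,0.05],0.25]
    - [[0.23,0.826,0.46],[0,0,0.05],0.25]

```text
time_s: 7.15
position: [0.5292, 0.158, 0.0638]
eef_rot: [0.152, 0.988, -0.0, -0.004]
contact_force: [-0.1, -0.2, -5.7]
gripper_width: 0.0354
```

Call:
carry_out:
  commands:
    - [[0,0,0],[0,0,0],0.25]
    - [[0,0,0],[0,0,0],0.25]

```text
time_s: 7.32
position: [0.5328, 0.1543, 0.0674]
eef_rot: [0.154, 0.988, -0.001, -0.0]
contact_force: [-0.1, -1.0, -5.7]
gripper_width: 0.0358
```

```bash
python3 - <<'E'
from h import *
Rb=toolR(np.pi-.302)
plan(([.5286,.159,.012],Rb))
E
```

```text
t 7.32 pos [0.5328 0.1543 0.0674] F [-0.1 -1.  -5.7] w 0.0358 q6 -1.1
  d [0.036, 0.022, 0.369] w [-0.001, -0.0, -0.004] rows 1.3
```

Call:
carry_out:
  commands:
    - [[0.036,0.022,0.1],[0,0,-0.004],0.25]
    - [[0.036,0.022,0.25],[0,0,-0.004],0.25]
    - [[0.036,0.022,0.32],[0,0,-0.004],0.25]
    - [[0.036,0.022,0.32],[0,0,-0.004],0.25]
    - [[0.036,0.022,0.32],[0,0,-0.004],0.25]

```text
time_s: 7.73
position: [0.5288, 0.1593, 0.0201]
eef_rot: [0.151, 0.989, -0.0, -0.0]
contact_force: [-0.7, 0.4, -6.4]
gripper_width: 0.0353
```

```bash
python3 - <<'E'
from h import *
Rb=toolR(np.pi-.302)
for c in("side","top"):
    im=snapshot(c);s=(220,180,340,270) if c=="side" else (170,165,290,265)
    cv2.imwrite(f"pics/{c}12.png",im[:,:,::-1])
    cv2.imwrite(f"pics/z{c}12.png",cv2.resize(im[s[1]:s[3],s[0]:s[2],::-1],None,fx=6,fy=6,interpolation=cv2.INTER_CUBIC))
plan(([.5286,.159,.012],Rb))
E
```

```text
t 7.83 pos [0.5301 0.16   0.0212] F [ 0.9  1.1 -6.8] w 0.0356 q6 -1.1
  d [0.007, -0.009, 0.062] w [0.001, 0.001, -0.001] rows 0.2
```

View pics/zside12.png

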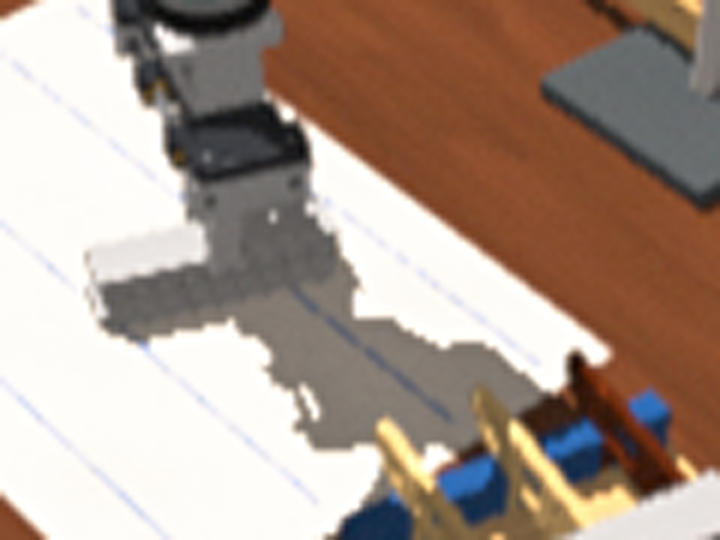

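View pics/ztop12.png

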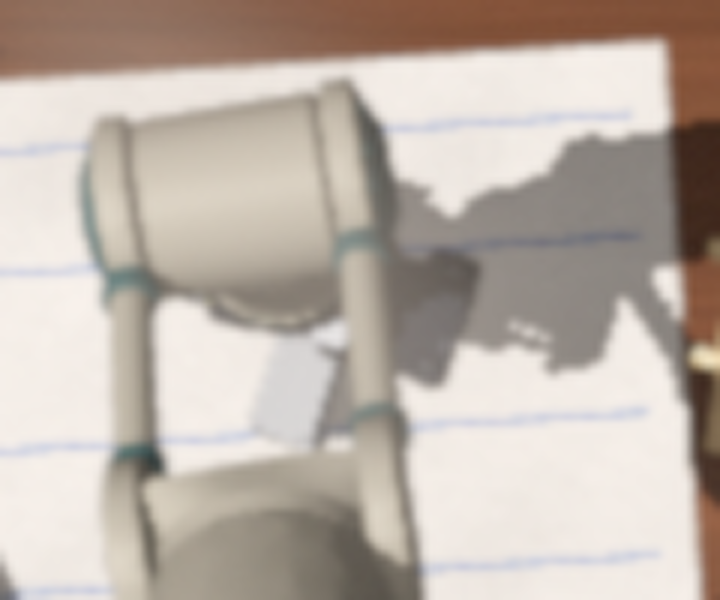

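Call:
carry_out:
  commands:
    - [[0.007,-0.008,0.04],[0,0,0],0.25]
    - [[0.007,-0.008,0.075],[0,0,0],0.25]
    - [[0.007,-0.008,0.075],[0,0,0],0.25]
    - [[0.007,-0.008,0.075],[0,0,0],0.25]
    - [[0.007,-0.008,0.075],[0,0,0],0.25]

```text
time_s: 8.25
position: [0.5273, 0.1597, 0.0089]
eef_rot: [0.15, 0.989, 0.0, 0.0]
contact_force: [0.3, 0.4, -5.5]
gripper_width: 0.0357
```

```bash
python3 - <<'E'
from h import *
Rb=toolR(np.pi-.302)
c="side"
im=snapshot(c);cv2.imwrite(f"pics/{c}13.png",im[:,:,::-1])
o=readout.observe();p=o["position"]
ci=camera_info(c);Z=12;ox,oy=228,200
v=cv2.resize(im[oy:oy+50,ox:ox+60,::-1],None,fx=Z,fy=Z,interpolation=cv2.INTER_NEAREST)
bx=(.5266,.1577,-.3025)
for z0,col in((.014,(0,0,255)),(0,(0,0,255))):
    cv2.polylines(v,[np.round((proj(rect(*bx,z0),ci)+.5-[ox,oy])*Z).astype(int)],True,col,1)
tz=.07+p[2]-.0623; hx=(p[0]-.0016,p[1]-.0003,-.3025)
for z0 in(tz,tz+.014):cv2.polylines(v,[np.round((proj(rect(*hx,z0),ci)+.5-[ox,oy])*Z).astype(int)],True,(0,160,0),1)
cv2.imwrite("pics/s13.png",v)
plan(([.5286,.159,.0065],Rb))
E
```

```text
t 8.3 pos [0.5275 0.1597 0.0091] F [ 0.3 -0.1 -5.8] w 0.0357 q6 -1.1
  d [-0.009, -0.002, 0.017] w [0.0, 0.0, -0.0] rows 0.1
```

View pics/s13.png

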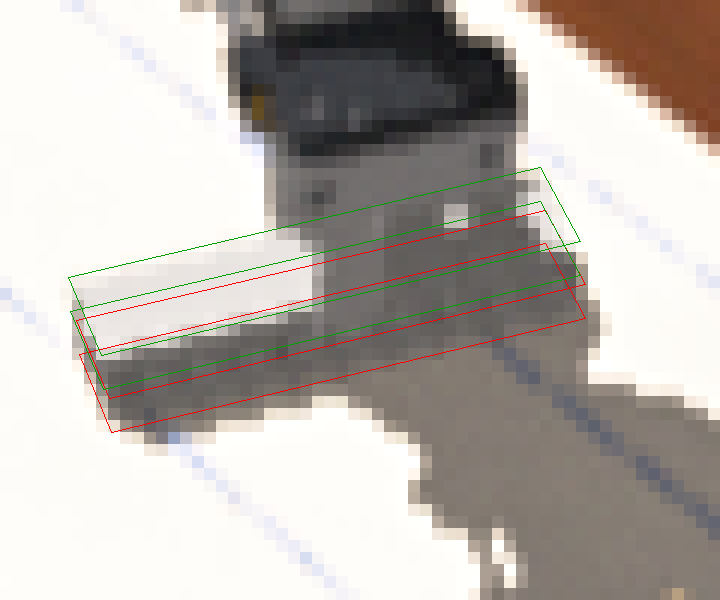

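Call:
carry_out:
  commands:
    - [[-0.008,-0.002,0.005],[0,0,0],0.25]
    - [[-0.008,-0.002,0.01],[0,0,0],0.25]
    - [[-0.008,-0.002,0.015],[0,0,0],0.25]
    - [[-0.008,-0.002,0.015],[0,0,0],0.25]
    - [[-0.008,-0.002,0.015],[0,0,0],0.25]

```text
time_s: 8.72
position: [0.5282, 0.159, 0.0066]
eef_rot: [0.151, 0.989, 0.0, -0.0]
contact_force: [0.3, 0.3, -6.4]
gripper_width: 0.0356
```

```bash
python3 - <<'E'
from h import *
Rb=toolR(np.pi-.302)
plan(([.5286,.159,.0065],Rb))
E
```

```text
t 8.72 pos [0.5282 0.159  0.0066] F [ 0.3  0.3 -6.4] w 0.0356 q6 -1.1
  d [-0.002, 0.001, 0.001] w [0.0, -0.0, -0.0] rows 0.0
```

Call:
carry_out:
  commands:
    - [[-0.002,0,0.007],[0,0,0],0.25]
    - [[-0.002,0,0.007],[0,0,0],0.25]
    - [[-0.002,0,0.007],[0,0,0],0.25]

```text
time_s: 8.97
position: [0.5285, 0.159, 0.0063]
eef_rot: [0.151, 0.989, 0.0, 0.0]
contact_force: [-2.9, 0.1, 3.6]
gripper_width: 0.0354
```

Call:
carry_out:
  commands:
    - [[0,0,0.007],[0,0,0],0.25]
    - [[0,0,0.007],[0,0,0],0.25]
    - [[0,0,0.007],[0,0,0],0.25]

```text
time_s: 9.22
position: [0.5285, 0.159, 0.0063]
eef_rot: [0.151, 0.989, 0.0, 0.0]
contact_force: [-4.7, -0.1, 10.4]
gripper_width: 0.0355
```

Contact came at z=0.0063, exactly as predicted from the grasp. I'll relieve the push, open and rise.

Call:
carry_out:
  commands:
    - [[0,0,-0.01],[0,0,0],0.25]
    - [[0,0,-0.01],[0,0,0],0.6]
    - [[0,0,-0.01],[0,0,0],0.6]
    - [[0,0,-0.01],[0,0,0],0.6]
    - [[0,0,-0.01],[0,0,0],0.6]

```text
time_s: 9.63
position: [0.5292, 0.1589, 0.0062]
eef_rot: [0.151, 0.989, 0.0, 0.0]
contact_force: [-0.1, -0.8, 0.4]
gripper_width: 0.056
```

Call:
carry_out:
  commands:
    - [[0,0,-0.2],[0,0,0],0.64]
    - [[0,0,-0.45],[0,0,0],0.64]
    - [[0,0,-0.7],[0,0,0],0.64]
    - [[0,0,-0.95],[0,0,0],0.64]
    - [[0,0,-0.95],[0,0,0],0.64]

```text
time_s: 10.05
position: [0.534, 0.1598, 0.1563]
eef_rot: [0.151, 0.989, 0.002, 0.007]
contact_force: [0.9, 0.2, -0.0]
gripper_width: 0.0603
```

```bash
python3 - <<'E'
from h import *
Rb=toolR(np.pi-.122)
plan(([.5305,-.194,.15],Rb),([.5305,-.194,.0623],Rb))
E
```

```text
t 10.05 pos [0.534  0.1598 0.1563] F [ 0.9  0.2 -0. ] w 0.0603 q6 -1.1
  d [-0.226, -0.753, 0.012] w [0.001, 0.003, -0.038] rows 2.8
  d [-0.181, -0.765, 0.012] w [0.001, 0.003, -0.038] rows 2.8
  d [-0.135, -0.775, 0.013] w [0.001, 0.003, -0.038] rows 2.8
  d [0.0, 0.0, 0.585] w [0.0, -0.0, 0.0] rows 2.1
```

Call:
carry_out:
  commands:
    - [[-0.226,-0.753,0],[0,0,-0.038],0.64]
    - [[-0.226,-0.753,0],[0,0,-0.038],0.64]
    - [[-0.226,-0.753,0],[0,0,-0.038],0.64]
    - [[-0.226,-0.753,0],[0,0,-0.038],0.64]

```text
time_s: 10.38
position: [0.5274, 0.0355, 0.1483]
eef_rot: [0.123, 0.992, -0.002, 0.0]
contact_force: [0.4, -0.4, -0.3]
gripper_width: 0.0602
```

Call:
carry_out:
  commands:
    - [[-0.22,-0.9,0],[0,0,-0.038],0.64]
    - [[-0.22,-0.9,0],[0,0,-0.038],0.64]
    - [[-0.22,-0.9,0],[0,0,-0.038],0.64]
    - [[-0.22,-0.9,0],[0,0,-0.038],0.64]

```text
time_s: 10.72
position: [0.5273, -0.1025, 0.1482]
eef_rot: [0.093, 0.996, -0.001, 0.0]
contact_force: [0.3, -0.3, 0.9]
gripper_width: 0.0604
```

```bash
python3 - <<'E'
from h import *
Rb=toolR(np.pi-.122)
plan(([.5305,-.194,.11],Rb),([.5305,-.194,.0623],Rb))
for c in("side","top"):
    im=snapshot(c);s=(228,200,288,250) if c=="side" else (195,185,255,250)
    cv2.imwrite(f"pics/{c}14.png",im[:,:,::-1])
    cv2.imwrite(f"pics/z{c}14.png",cv2.resize(im[s[1]:s[3],s[0]:s[2],::-1],None,fx=10,fy=10,interpolation=cv2.INTER_CUBIC))
E
```

```text
t 10.72 pos [ 0.5273 -0.1025  0.1482] F [ 0.3 -0.3  0.9] w 0.0604 q6 -1.7
  d [-0.133, -0.595, 0.256] w [-0.002, 0.001, -0.04] rows 2.4
  d [-0.0, -0.0, 0.318] w [0.0, -0.0, -0.0] rows 1.1
```

View pics/zside14.png

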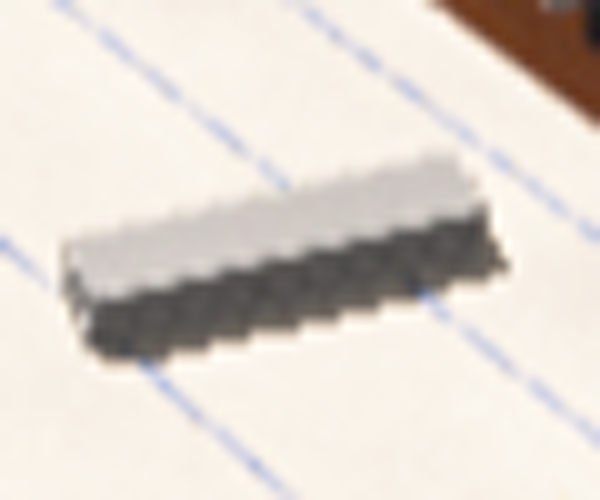

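View pics/ztop14.png

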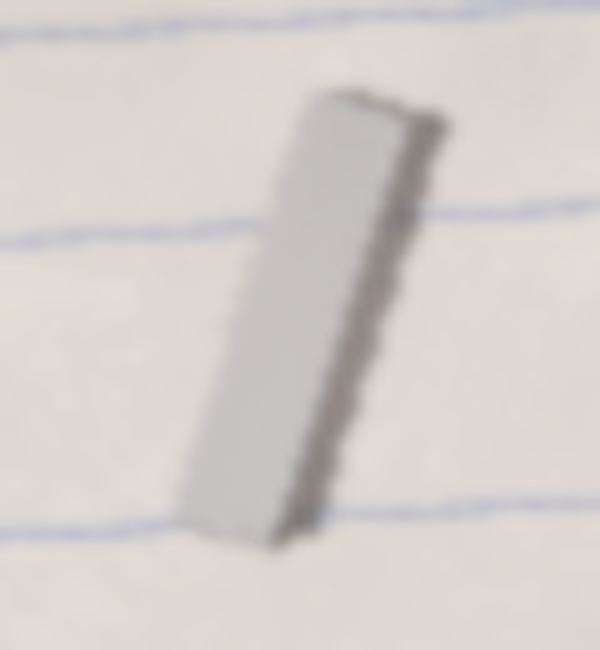

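The pile looks flush in both views. I'll measure it with the same fit as before.

```bash
python3 - <<'E'
from h import *
for c in("top","side"):
    im=cv2.imread(f"pics/{c}14.png")[:,:,::-1];ci=camera_info(c)
    for p in((.5285,.159,-.302),(.526,.161,-.29)):
        x,f=fit_box(im,ci,p,0,.028);print(c,x,f[1])
E
```

```text
top [ 0.5298  0.1594 -0.3023  0.0036 -0.0122] 4.539610148634567
top [ 0.5299  0.1596 -0.3007  0.0039 -0.0125] 4.511882057395432
side [ 0.5268  0.1568 -0.3047  0.0038 -0.0083] 8.590916244189165
side [ 0.5268  0.157  -0.3093  0.0038 -0.0087] 8.662770191956069
```

Call:
carry_out:
  commands:
    - [[-0.133,-0.595,0.25],[0,0,-0.04],0.64]
    - [[-0.133,-0.595,0.25],[0,0,-0.04],0.64]
    - [[-0.133,-0.595,0.25],[0,0,-0.04],0.64]
    - [[-0.133,-0.595,0.25],[0,0,-0.04],0.64]
    - [[-0.133,-0.595,0.25],[0,0,-0.04],0.64]

```text
time_s: 11.23
position: [0.5302, -0.1881, 0.1104]
eef_rot: [0.061, 0.998, 0.001, -0.001]
contact_force: [-0.4, 0.5, 0.2]
gripper_width: 0.0601
```

```bash
python3 - <<'E'
from h import *
Rb=toolR(np.pi-.122)
plan(([.5305,-.194,.0623],Rb))
E
```

```text
t 11.23 pos [ 0.5302 -0.1881  0.1104] F [-0.4  0.5  0.2] w 0.0601 q6 -1.92
  d [-0.007, -0.04, 0.32] w [0.001, -0.001, 0.001] rows 1.2
```

The placing is within about 1 mm. Now grasping bar_2.

Call:
carry_out:
  commands:
    - [[-0.007,-0.04,0],[0,0,0],0.64]
    - [[-0.007,-0.04,0.15],[0,0,0],0.64]
    - [[-0.007,-0.04,0.28],[0,0,0],0.64]
    - [[-0.007,-0.04,0.32],[0,0,0],0.64]
    - [[-0.007,-0.04,0.32],[0,0,0],0.64]

```text
time_s: 11.65
position: [0.5298, -0.1936, 0.0621]
eef_rot: [0.059, 0.998, 0.001, -0.001]
contact_force: [-0.6, 0.0, 0.6]
gripper_width: 0.0603
```

```bash
python3 - <<'E'
from h import *
Rb=toolR(np.pi-.122)
im=snapshot("side");
v=cv2.resize(im[205:295,275:365,::-1],None,fx=6.6,fy=6.6,interpolation=cv2.INTER_CUBIC)
cv2.imwrite("pics/s15.png",v)
plan(([.5305,-.194,.062],Rb))
E
```

```text
t 11.7 pos [ 0.5307 -0.1943  0.0632] F [ 0.1  0.5 -0.3] w 0.0601 q6 -1.93
  d [0.002, 0.002, 0.008] w [0.0, -0.0, 0.002] rows 0.0
```

View pics/s15.png

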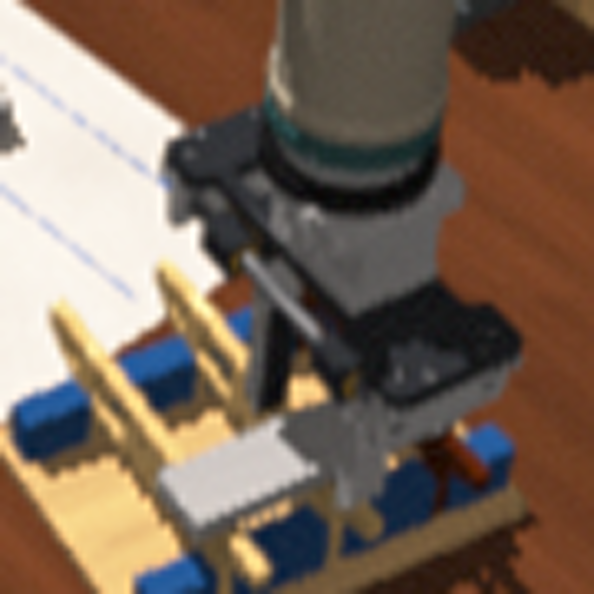

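The fingers straddle bar_2 just clear of the middle rib, so I'll close.

Call:
carry_out:
  commands:
    - [[0,0,0.007],[0,0,0],0.25]
    - [[0,0,0.007],[0,0,0],0.25]
    - [[0,0,0.007],[0,0,0],0.25]
    - [[0,0,0.007],[0,0,0],0.25]
    - [[0,0,0.007],[0,0,0],0.25]

```text
time_s: 12.12
position: [0.5313, -0.1947, 0.0628]
eef_rot: [0.06, 0.998, 0.001, 0.001]
contact_force: [1.3, 3.1, 4.2]
gripper_width: 0.0355
```

Call:
carry_out:
  commands:
    - [[0,0,-0.1],[0,0,0],0.25]
    - [[0,0,-0.3],[0,0,0],0.25]
    - [[0,0,-0.5],[0,0,0],0.25]
    - [[0,0,-0.6],[0,0,0],0.25]
    - [[0,0,-0.6],[0,0,0],0.25]

```text
time_s: 12.53
position: [0.5326, -0.1969, 0.1552]
eef_rot: [0.06, 0.998, -0.002, 0.003]
contact_force: [0.7, -0.5, -4.5]
gripper_width: 0.0355
```

```bash
python3 - <<'E'
from h import *
Rb=toolR(np.pi-.302)
im=snapshot("side");
v=cv2.resize(im[190:310,230:370,::-1],None,fx=5,fy=5,interpolation=cv2.INTER_CUBIC)
cv2.imwrite("pics/s16.png",v)
plan(([.5282,.1595,.10],Rb))
E
```

```text
t 12.58 pos [ 0.5312 -0.1962  0.1529] F [-1.  -0.6 -4.2] w 0.0354 q6 -1.93
  d [0.102, 0.784, 0.116] w [-0.0, 0.001, 0.039] rows 2.9
  d [0.149, 0.776, 0.117] w [-0.0, 0.001, 0.039] rows 2.9
  d [0.196, 0.766, 0.117] w [-0.0, 0.001, 0.039] rows 2.9
```

View pics/s16.png

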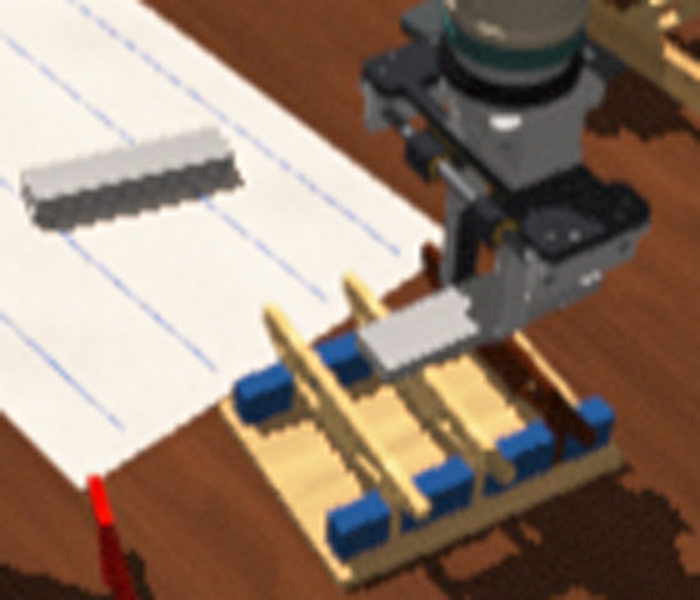

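Bar_2 is lifted and all three ribs stand. Carrying it to the pile.

Call:
carry_out:
  commands:
    - [[0.11,0.86,0],[0,0,0.039],0.25]
    - [[0.11,0.86,0],[0,0,0.039],0.25]
    - [[0.11,0.86,0],[0,0,0.039],0.25]
    - [[0.11,0.86,0],[0,0,0.039],0.25]

```text
time_s: 12.92
position: [0.5263, -0.0582, 0.1492]
eef_rot: [0.089, 0.996, 0.003, -0.004]
contact_force: [-0.4, 1.1, -4.9]
gripper_width: 0.0354
```

Call:
carry_out:
  commands:
    - [[0.16,0.86,0],[0,0,0.039],0.25]
    - [[0.16,0.86,0],[0,0,0.039],0.25]
    - [[0.16,0.86,0],[0,0,0.039],0.25]
    - [[0.16,0.86,0],[0,0,0.039],0.25]

```text
time_s: 13.25
position: [0.5269, 0.0723, 0.1496]
eef_rot: [0.119, 0.993, 0.002, -0.003]
contact_force: [0.0, 0.2, -4.6]
gripper_width: 0.0357
```

```bash
python3 - <<'E'
from h import *
Rb=toolR(np.pi-.302)
plan(([.5284,.1595,.07],Rb))
E
```

```text
t 13.25 pos [0.5269 0.0723 0.1496] F [ 0.   0.2 -4.6] w 0.0357 q6 -1.33
  d [0.124, 0.565, 0.533] w [0.002, -0.004, 0.04] rows 2.8
```

Call:
carry_out:
  commands:
    - [[0.124,0.565,0.5],[0,0,0.04],0.25]
    - [[0.124,0.565,0.5],[0,0,0.04],0.25]
    - [[0.124,0.565,0.5],[0,0,0.04],0.25]
    - [[0.124,0.565,0.5],[0,0,0.04],0.25]
    - [[0.124,0.565,0.5],[0,0,0.04],0.25]

```text
time_s: 13.67
position: [0.5287, 0.1527, 0.0735]
eef_rot: [0.151, 0.989, -0.001, -0.004]
contact_force: [0.5, 0.1, -4.2]
gripper_width: 0.0353
```

```bash
python3 - <<'E'
from h import *
Rb=toolR(np.pi-.302)
plan(([.5284,.1595,.024],Rb))
E
```

```text
t 13.67 pos [0.5287 0.1527 0.0735] F [ 0.5  0.1 -4.2] w 0.0353 q6 -1.11
  d [0.013, 0.044, 0.33] w [-0.002, -0.004, -0.0] rows 1.2
```

Call:
carry_out:
  commands:
    - [[0.013,0.044,0.1],[0,0,0],0.25]
    - [[0.013,0.044,0.2],[0,0,0],0.25]
    - [[0.013,0.044,0.28],[0,0,0],0.25]
    - [[0.013,0.044,0.28],[0,0,0],0.25]
    - [[0.013,0.044,0.28],[0,0,0],0.25]

```text
time_s: 14.08
position: [0.5315, 0.1581, 0.0347]
eef_rot: [0.153, 0.988, -0.001, -0.001]
contact_force: [-0.7, -0.7, -4.1]
gripper_width: 0.0353
```

Call:
carry_out:
  commands:
    - [[0,0,0],[0,0,0],0.25]
    - [[0,0,0],[0,0,0],0.25]
    - [[0,0,0],[0,0,0],0.25]

```text
time_s: 14.33
position: [0.5327, 0.1592, 0.036]
eef_rot: [0.152, 0.988, 0.0, 0.001]
contact_force: [-0.4, -0.5, -5.3]
gripper_width: 0.0356
```

```bash
python3 - <<'E'
from h import *
Rb=toolR(np.pi-.302)
plan(([.5284,.1595,.0235],Rb))
E
```

```text
t 14.33 pos [0.5327 0.1592 0.036 ] F [-0.4 -0.5 -5.3] w 0.0356 q6 -1.1
  d [0.028, -0.007, 0.083] w [0.001, 0.001, -0.002] rows 0.3
```

Call:
carry_out:
  commands:
    - [[0.028,-0.007,0.04],[0,0,-0.002],0.25]
    - [[0.028,-0.007,0.08],[0,0,-0.002],0.25]
    - [[0.028,-0.007,0.08],[0,0,-0.002],0.25]
    - [[0.028,-0.007,0.08],[0,0,-0.002],0.25]
    - [[0.028,-0.007,0.08],[0,0,-0.002],0.25]

```text
time_s: 14.75
position: [0.5275, 0.1597, 0.0228]
eef_rot: [0.15, 0.989, 0.0, -0.0]
contact_force: [0.7, -0.7, -4.4]
gripper_width: 0.0353
```

```bash
python3 - <<'E'
from h import *
Rb=toolR(np.pi-.302)
plan(([.5284,.1595,.021],Rb))
E
```

```text
t 14.75 pos [0.5275 0.1597 0.0228] F [ 0.7 -0.7 -4.4] w 0.0353 q6 -1.1
  d [-0.006, 0.0, 0.012] w [-0.0, -0.0, 0.0] rows 0.0
```

Call:
carry_out:
  commands:
    - [[-0.006,0,0.004],[0,0,0],0.25]
    - [[-0.006,0,0.008],[0,0,0],0.25]
    - [[-0.006,0,0.008],[0,0,0],0.25]
    - [[-0.006,0,0.008],[0,0,0],0.25]
    - [[-0.006,0,0.008],[0,0,0],0.25]

```text
time_s: 15.17
position: [0.5284, 0.1594, 0.0218]
eef_rot: [0.151, 0.989, 0.0, 0.0]
contact_force: [-0.7, -0.2, -3.6]
gripper_width: 0.0353
```

```bash
python3 - <<'E'
from h import *
Rb=toolR(np.pi-.302)
plan(([.5284,.1595,.021],Rb))
E
```

```text
t 15.17 pos [0.5284 0.1594 0.0218] F [-0.7 -0.2 -3.6] w 0.0353 q6 -1.1
  d [0.0, 0.001, 0.006] w [0.0, 0.0, -0.0] rows 0.0
```

Good xy. Lowering in sub-millimetre steps to contact.

Call:
carry_out:
  commands:
    - [[0,0,0.007],[0,0,0],0.25]
    - [[0,0,0.007],[0,0,0],0.25]
    - [[0,0,0.007],[0,0,0],0.25]

```text
time_s: 15.42
position: [0.5286, 0.1594, 0.0209]
eef_rot: [0.151, 0.989, 0.0, 0.0]
contact_force: [0.6, 0.7, -3.3]
gripper_width: 0.0356
```

Call:
carry_out:
  commands:
    - [[0,0,0.005],[0,0,0],0.25]
    - [[0,0,0.005],[0,0,0],0.25]
    - [[0,0,0.005],[0,0,0],0.25]

```text
time_s: 15.67
position: [0.5286, 0.1594, 0.0208]
eef_rot: [0.15, 0.989, 0.0, 0.0]
contact_force: [-2.0, -0.3, 5.1]
gripper_width: 0.0355
```

Contact at 0.0208, as predicted. Releasing and rising.

Call:
carry_out:
  commands:
    - [[0,0,-0.005],[0,0,0],0.25]
    - [[0,0,-0.005],[0,0,0],0.6]
    - [[0,0,-0.005],[0,0,0],0.6]
    - [[0,0,-0.005],[0,0,0],0.6]
    - [[0,0,-0.005],[0,0,0],0.6]

```text
time_s: 16.08
position: [0.5286, 0.1594, 0.0208]
eef_rot: [0.151, 0.989, 0.0, 0.0]
contact_force: [-0.2, 1.2, -0.5]
gripper_width: 0.0553
```

Call:
carry_out:
  commands:
    - [[0,0,-0.2],[0,0,0],0.6]
    - [[0,0,-0.45],[0,0,0],0.6]
    - [[0,0,-0.7],[0,0,0],0.45]
    - [[0,0,-0.9],[0,0,0],0.45]
    - [[0,0,-0.9],[0,0,0],0.45]

```text
time_s: 16.5
position: [0.5329, 0.1602, 0.1626]
eef_rot: [0.15, 0.989, 0.002, 0.006]
contact_force: [-0.0, 0.9, 0.1]
gripper_width: 0.0429
```

```bash
python3 - <<'E'
from h import *
R2=toolR(np.pi/2-.14)
plan(([.60,-.155,.16],R2))
ci=camera_info("side")
for c in("side","top"):
    im=snapshot(c);cv2.imwrite(f"pics/{c}17.png",im[:,:,::-1])
E
```

```text
t 16.5 pos [0.5329 0.1602 0.1626] F [-0.   0.9  0.1] w 0.0429 q6 -1.1
  d [-0.351, -0.624, 0.006] w [0.003, 0.001, 0.299] rows 3.8
  d [-0.595, -0.398, 0.007] w [0.003, 0.001, 0.299] rows 3.8
  d [-0.711, -0.086, 0.007] w [0.003, 0.001, 0.299] rows 3.8
```

Call:
carry_out:
  commands:
    - [[-0.35,-0.62,0],[0,0,0.299],0.45]
    - [[-0.35,-0.62,0],[0,0,0.299],0.45]
    - [[-0.35,-0.62,0],[0,0,0.299],0.45]
    - [[-0.35,-0.62,0],[0,0,0.299],0.45]
    - [[-0.35,-0.62,0],[0,0,0.299],0.45]

```text
time_s: 17.02
position: [0.5497, 0.0535, 0.1535]
eef_rot: [0.378, 0.926, -0.001, -0.002]
contact_force: [-0.6, -0.3, -0.8]
gripper_width: 0.0424
```

```bash
python3 - <<'E'
from h import *
R2=toolR(np.pi/2-.14)
plan(([.60,-.155,.16],R2))
for c in("side","top"):
    im=snapshot(c);cv2.imwrite(f"pics/{c}18.png",im[:,:,::-1]);ci=camera_info(c);T=np.array(ci["pose"])
    for n in("rib_mid","dark_rib","pale_rib_1","jig","lens","bar_1"):
        for d in pinpoint(n,c)[:3]:print(c,n,round(d["score"],2),(T@np.r_[d["position"],1])[:3])
im=cv2.imread("pics/side18.png");a=cv2.resize(im[225:310,265:365],None,fx=6,fy=6,interpolation=cv2.INTER_CUBIC)
cv2.imwrite("pics/zs18.png",a)
im=cv2.imread("pics/top18.png");cv2.imwrite("pics/zt18.png",cv2.resize(im[160:260,200:360],None,fx=5,fy=5,interpolation=cv2.INTER_CUBIC))
E
```

```text
t 17.02 pos [0.5497 0.0535 0.1535] F [-0.6 -0.3 -0.8] w 0.0424 q6 -0.82
  d [-0.606, -0.379, -0.023] w [-0.001, -0.001, 0.298] rows 3.7
  d [-0.712, -0.065, -0.022] w [-0.001, -0.001, 0.298] rows 3.7
side rib_mid 0.76 [ 0.5989 -0.1595  0.0464]
side rib_mid 0.27 [ 0.656   0.4183 -0.0019]
side dark_rib 0.57 [ 0.603  -0.1554  0.0101]
side dark_rib 0.22 [ 0.524   0.1617 -0.0045]
side pale_rib_1 0.92 [ 0.5456 -0.1509  0.0095]
side pale_rib_1 0.64 [ 0.4787 -0.1376  0.0108]
side pale_rib_1 0.62 [ 0.2476 -0.4461 -0.0039]
side jig 0.71 [ 0.5412 -0.1535 -0.0008]
side jig 0.61 [ 0.659   0.4186 -0.001 ]
side jig 0.47 [ 0.6006 -0.16    0.0063]
side lens 0.94 [0.8108 0.1105 0.2023]
side bar_1 0.87 [0.5234 0.1595 0.0286]
side bar_1 0.55 [0.5297 0.1573 0.0118]
side bar_1 0.48 [ 0.6012 -0.156   0.009 ]
top rib_mid 0.7 [ 0.6018 -0.1536  0.0484]
top rib_mid 0.28 [ 0.4238 -0.4144  0.0015]
top dark_rib 0.68 [ 0.6021 -0.1617  0.0135]
top pale_rib_1 0.86 [ 0.2496 -0.4465 -0.0005]
top pale_rib_1 0.62 [ 0.2999 -0.1757  0.0023]
top pale_rib_1 0.6 [ 0.4849 -0.1401  0.0125]
top jig 0.73 [ 0.5459 -0.1455  0.0002]
top lens 0.82 [0.8155 0.1068 0.2111]
top bar_1 0.67 [0.3606 0.3837 0.0007]
top bar_1 0.54 [0.5304 0.1605 0.0268]
top bar_1 0.31 [ 0.4833 -0.1399  0.014 ]
```

View pics/zs18.png

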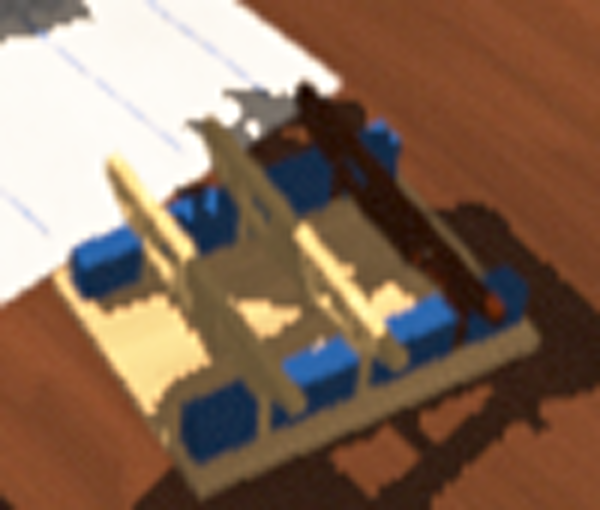

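View pics/zt18.png

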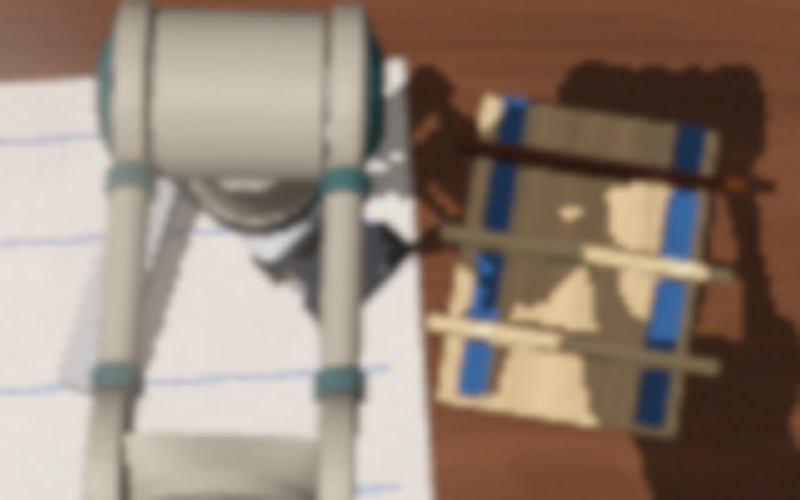

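```bash
python3 - <<'E'
from h import *
def bp(c,u,v,z):
    ci=camera_info(c);T=np.array(ci["pose"]);K=np.array(ci["camera_matrix"])
    d=T[:3,:3]@np.linalg.inv(K)@[u,v,1];s=(z-T[2,3])/d[2];return T[:3,3]+s*d
for n,a,b in(("dark",(461,148),(749,186)),("mid",(438,231),(735,275)),("near",(427,322),(721,369))):
    A=bp("top",200+a[0]/5-.5,160+a[1]/5-.5,.07);B=bp("top",200+b[0]/5-.5,160+b[1]/5-.5,.07)
    d=A-B;print("top",n,(A+B)/2,np.linalg.norm(d),np.arctan2(-d[0],d[1]))
for n,a,b in(("dark",(308,92),(495,308)),("mid",(205,125),(398,357)),("near",(115,160),(295,405))):
    A=bp("side",265+a[0]/6-.5,225+a[1]/6-.5,.07);B=bp("side",265+b[0]/6-.5,225+b[1]/6-.5,.07)
    d=A-B;print("side",n,(A+B)/2,np.linalg.norm(d),np.arctan2(-d[0],d[1]))
# darkmask line fit in pre image top0
E
```

```text
top dark [ 0.6    -0.1608  0.07  ] 0.18934158334924783 -0.13416071239337715
top mid [ 0.5434 -0.1479  0.07  ] 0.19474438151292256 -0.14964050549243765
top near [ 0.4831 -0.139   0.07  ] 0.19211389242913157 -0.16044903799978108
side dark [ 0.5977 -0.1602  0.07  ] 0.1756535197274084 -0.15238280658827413
side mid [ 0.5363 -0.1499  0.07  ] 0.1836753652203598 -0.1413226863390431
side near [ 0.4784 -0.1415  0.07  ] 0.18497222264997032 -0.169186000575918
```

Call:
carry_out:
  commands:
    - [[-0.606,-0.38,0],[0,0,0.298],0.45]
    - [[-0.606,-0.38,0],[0,0,0.298],0.45]
    - [[-0.606,-0.38,0],[0,0,0.298],0.45]
    - [[-0.606,-0.38,0],[0,0,0.298],0.45]
    - [[-0.606,-0.38,0],[0,0,0.298],0.45]

```text
time_s: 18.13
position: [0.5765, -0.0509, 0.1556]
eef_rot: [0.583, 0.813, 0.0, -0.0]
contact_force: [-0.8, 0.5, -0.3]
gripper_width: 0.0422
```

```bash
python3 - <<'E'
from h import *
R2=toolR(np.pi/2-.145)
plan(([.6008,-.159,.11],R2))
E
```

```text
t 18.13 pos [ 0.5765 -0.0509  0.1556] F [-0.8  0.5 -0.3] w 0.0422 q6 -0.54
  d [-0.735, -0.078, 0.304] w [0.0, -0.0, 0.3] rows 3.8
```

Call:
carry_out:
  commands:
    - [[-0.735,-0.078,0.3],[0,0,0.3],0.45]
    - [[-0.735,-0.078,0.3],[0,0,0.3],0.45]
    - [[-0.735,-0.078,0.3],[0,0,0.3],0.45]
    - [[-0.735,-0.078,0.3],[0,0,0.3],0.45]
    - [[-0.735,-0.078,0.3],[0,0,0.3],0.45]

```text
time_s: 18.55
position: [0.6005, -0.1581, 0.1094]
eef_rot: [0.755, 0.655, -0.0, -0.001]
contact_force: [0.7, 0.5, 0.4]
gripper_width: 0.0423
```

Call:
carry_out:
  commands:
    - [[0,0,0],[0,0,0],0.45]
    - [[0,0,0],[0,0,0],0.45]
    - [[0,0,0],[0,0,0],0.45]
    - [[0,0,0],[0,0,0],0.45]

```text
time_s: 18.88
position: [0.6011, -0.1562, 0.1115]
eef_rot: [0.754, 0.657, 0.0, 0.0]
contact_force: [0.2, 0.8, 0.2]
gripper_width: 0.0424
```

```bash
python3 - <<'E'
from h import *
R2=toolR(np.pi/2-.145)
for c in("side","top"):
    im=snapshot(c);cv2.imwrite(f"pics/{c}19.png",im[:,:,::-1])
    s=(265,195,365,295) if c=="side" else (260,160,360,260)
    cv2.imwrite(f"pics/z{c}19.png",cv2.resize(im[s[1]:s[3],s[0]:s[2],::-1],None,fx=6,fy=6,interpolation=cv2.INTER_CUBIC))
plan(([.6008,-.159,.11],R2))
for c in("top","side"):
    im=cv2.imread(f"pics/{c}19.png")[:,:,::-1];ci=camera_info(c)
    x,f=fit_box(im,ci,(.5285,.159,-.302),0,.042);print(c,x,f[1])
E
```

```text
t 18.98 pos [ 0.6011 -0.1566  0.1113] F [ 0.1  0.8 -0.8] w 0.0424 q6 -0.23
  d [-0.016, 0.0, 0.009] w [0.001, 0.0, 0.004] rows 0.1
top [ 0.53    0.1596 -0.2989  0.0045 -0.0177] 5.0000934342809815
side [ 0.5269  0.1573 -0.3064  0.0052 -0.0147] 9.292599055855874
```

View pics/zside19.png

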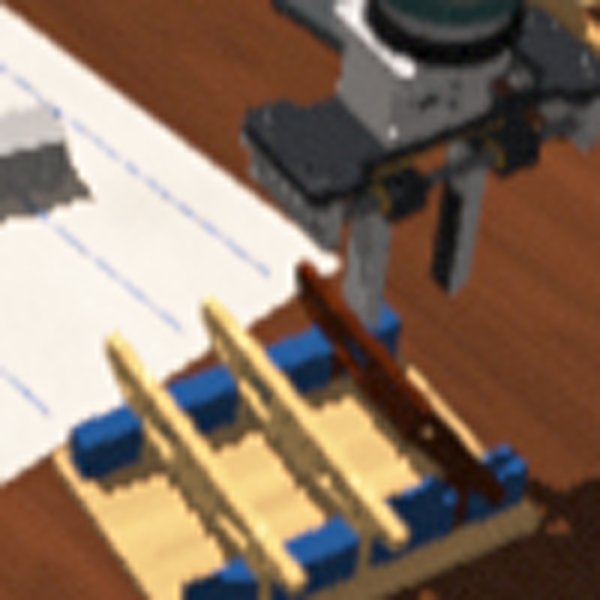

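View pics/ztop19.png

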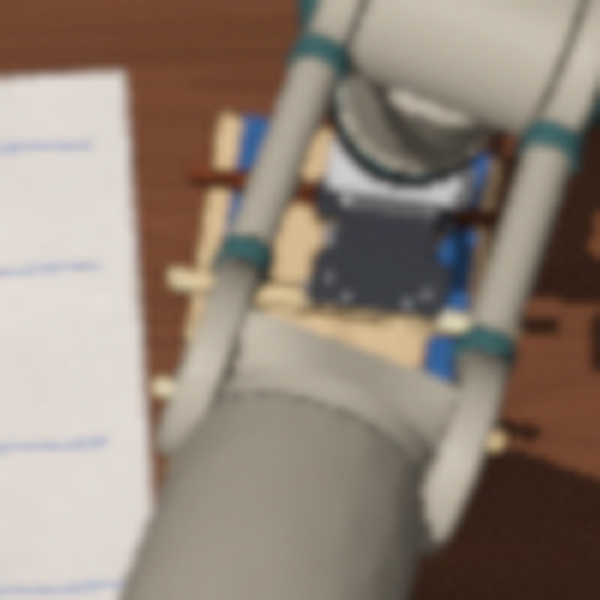

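The pile's top fits within 1 mm of the base bar. The fingers are lined up either side of the dark rib, so I'll descend in steps.

Call:
carry_out:
  commands:
    - [[-0.016,0,0.1],[0,0,0.004],0.45]
    - [[-0.016,0,0.2],[0,0,0.004],0.45]
    - [[-0.016,0,0.25],[0,0,0.004],0.45]
    - [[-0.016,0,0.25],[0,0,0.004],0.45]
    - [[-0.016,0,0.25],[0,0,0.004],0.45]

```text
time_s: 19.4
position: [0.6005, -0.1595, 0.0732]
eef_rot: [0.757, 0.654, -0.0, -0.0]
contact_force: [-0.7, 0.3, -0.7]
gripper_width: 0.0423
```

```bash
python3 - <<'E'
from h import *
R2=toolR(np.pi/2-.145)
for c in("side",):
    im=snapshot(c)
    s=(285,205,365,295)
    cv2.imwrite(f"pics/z{c}20.png",cv2.resize(im[s[1]:s[3],s[0]:s[2],::-1],None,fx=6.6,fy=6.6,interpolation=cv2.INTER_CUBIC))
plan(([.6008,-.159,.03],R2))
E
```

```text
t 19.45 pos [ 0.601  -0.1597  0.0737] F [ 0.1  0.7 -0. ] w 0.0423 q6 -0.23
  d [0.004, -0.002, 0.292] w [0.0, 0.0, -0.001] rows 1.0
```

View pics/zside20.png

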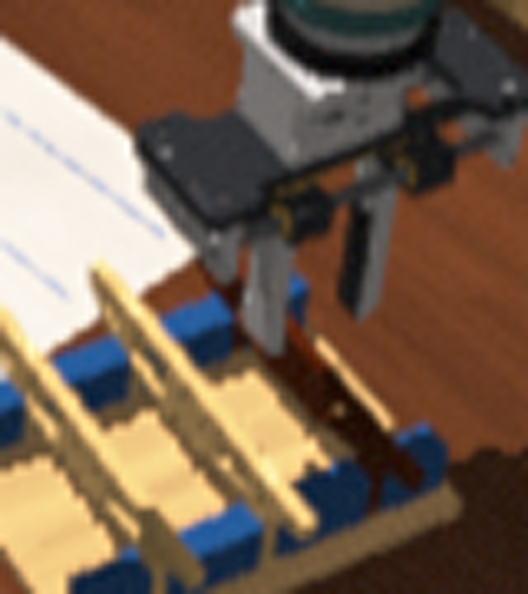

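Call:
carry_out:
  commands:
    - [[0,0,0.1],[0,0,0],0.45]
    - [[0,0,0.2],[0,0,0],0.45]
    - [[0,0,0.28],[0,0,0],0.45]
    - [[0,0,0.28],[0,0,0],0.45]
    - [[0,0,0.28],[0,0,0],0.45]

```text
time_s: 19.87
position: [0.6008, -0.1598, 0.0316]
eef_rot: [0.757, 0.653, 0.0, 0.0]
contact_force: [-0.1, -0.1, 0.2]
gripper_width: 0.0425
```

```bash
python3 - <<'E'
from h import *
R2=toolR(np.pi/2-.145)
for c in("side",):
    im=snapshot(c)
    s=(285,205,365,295)
    cv2.imwrite(f"pics/z{c}21.png",cv2.resize(im[s[1]:s[3],s[0]:s[2],::-1],None,fx=6.6,fy=6.6,interpolation=cv2.INTER_CUBIC))
plan(([.6008,-.159,.03],R2))
E
```

```text
t 19.92 pos [ 0.6014 -0.16    0.0322] F [0.1 0.1 0.9] w 0.0423 q6 -0.23
  d [0.006, -0.005, 0.015] w [0.001, 0.0, -0.001] rows 0.1
```

View pics/zside21.png

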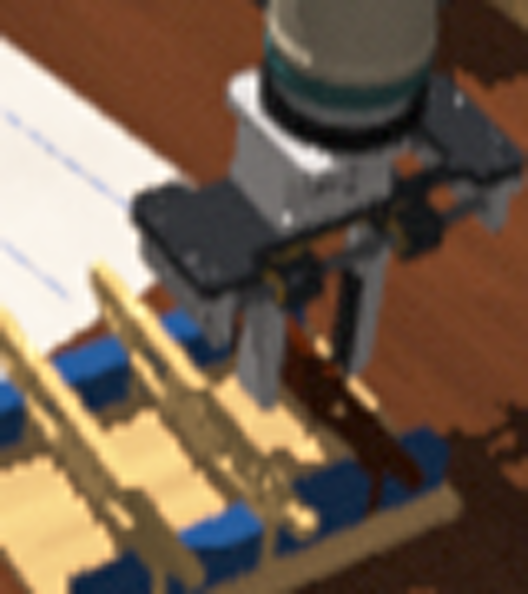

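The fingers straddle the rib's web. I'll close gently first, at 6 N.

Call:
carry_out:
  commands:
    - [[0,0,0.01],[0,0,0],0.05]
    - [[0,0,0.01],[0,0,0],0.05]
    - [[0,0,0.01],[0,0,0],0.05]
    - [[0,0,0.01],[0,0,0],0.05]
    - [[0,0,0.01],[0,0,0],0.05]
  newtons: 6

```text
time_s: 20.33
position: [0.6008, -0.1598, 0.0301]
eef_rot: [0.757, 0.653, 0.0, 0.0]
contact_force: [-0.1, -0.1, 0.6]
gripper_width: 0.0123
```

Call:
carry_out:
  commands:
    - [[0,0,0],[0,0,0],0.05]
    - [[0,0,0],[0,0,0],0.05]
    - [[0,0,0],[0,0,0],0.05]

```text
time_s: 20.58
position: [0.6008, -0.1598, 0.03]
eef_rot: [0.757, 0.653, 0.0, 0.0]
contact_force: [0.3, 0.5, 0.9]
gripper_width: 0.0078
```

Gripped at 8 mm with almost no side force. I'll firm up to 20 N and lift straight.

Call:
carry_out:
  commands:
    - [[0,0,0],[0,0,0],0.03]
    - [[0,0,0],[0,0,0],0.03]
    - [[0,0,-0.05],[0,0,0],0.03]
    - [[0,0,-0.12],[0,0,0],0.03]
    - [[0,0,-0.2],[0,0,0],0.03]
  newtons: 20

```text
time_s: 21.0
position: [0.6008, -0.1597, 0.0602]
eef_rot: [0.757, 0.653, 0.0, -0.0]
contact_force: [0.8, -0.1, -1.4]
gripper_width: 0.008
```

Call:
carry_out:
  commands:
    - [[0,0,-0.12],[0,0,0],0.03]
    - [[0,0,-0.25],[0,0,0],0.03]
    - [[0,0,-0.4],[0,0,0],0.03]
    - [[0,0,-0.6],[0,0,0],0.03]
    - [[0,0,-0.6],[0,0,0],0.03]

```text
time_s: 21.42
position: [0.6036, -0.161, 0.1566]
eef_rot: [0.757, 0.653, 0.002, 0.005]
contact_force: [0.4, 0.1, 0.2]
gripper_width: 0.008
```

```bash
python3 - <<'E'
from h import *
for c in("side","top"):
    im=snapshot(c);cv2.imwrite(f"pics/{c}22.png",im[:,:,::-1])
    s=(265,175,365,295) if c=="side" else (260,140,360,260)
    cv2.imwrite(f"pics/z{c}22.png",cv2.resize(im[s[1]:s[3],s[0]:s[2],::-1],None,fx=5,fy=5,interpolation=cv2.INTER_CUBIC))
plan()
E
```

```text
t 21.52 pos [ 0.6009 -0.16    0.1516] F [-0.8 -0.2 -1.4] w 0.008 q6 -0.23
```

View pics/zside22.png

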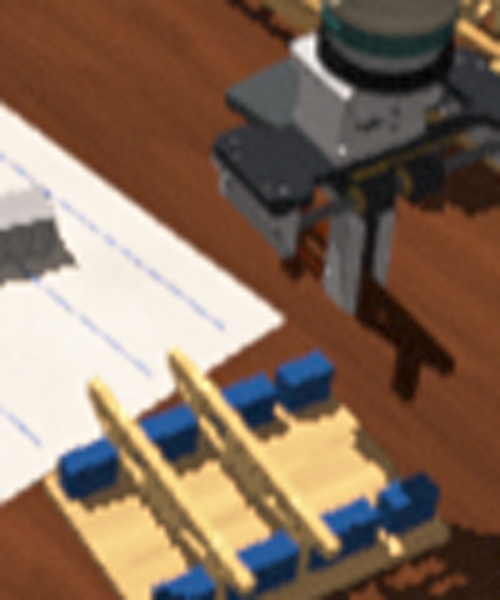

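View pics/ztop22.png

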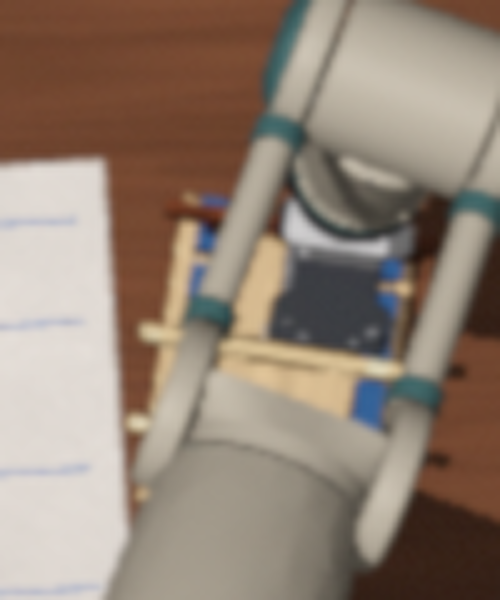

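The dark rib is out and both pale ribs still stand. Next I'll refine the lens pose with a model overlay.

```bash
cat >> h.py <<'E'
def lensaxes(yaw,t=0.349):
    Rz=R.from_euler("z",yaw)
    x=Rz.apply([np.cos(t),0,np.sin(t)]);y=Rz.apply([0,1,0]);return x,y,np.cross(x,y)
def disc(c,yaw,rad=.019,off=0):
    x,y,z=lensaxes(yaw);a=np.linspace(0,2*np.pi,60)
    return np.array(c)+off*x+rad*(np.cos(a)[:,None]*y+np.sin(a)[:,None]*z)
E
python3 - <<'E'
from h import *
for c,ox,oy,w,h in(("side",312,128,50,50),("top",210,85,50,50)):
    ci=camera_info(c);Z=12;im=cv2.imread(f"pics/{c}0.png")
    v=cv2.resize(im[oy:oy+h,ox:ox+w],None,fx=Z,fy=Z,interpolation=cv2.INTER_CUBIC)
    v=cv2.convertScaleAbs(v,alpha=1.5,beta=20)
    w0=v.copy()
    for yaw,col in((0.02,(0,255,0)),):
        for off in(0,.02):
            q=proj(disc((.8125,.108,.207),yaw,off=off),ci);cv2.polylines(v,[np.round((q+.5-[ox,oy])*Z).astype(int)],True,col,1)
    cv2.imwrite(f"pics/lens_{c}.png",v)
E
```

```text
(no output)
```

View pics/lens_side.png

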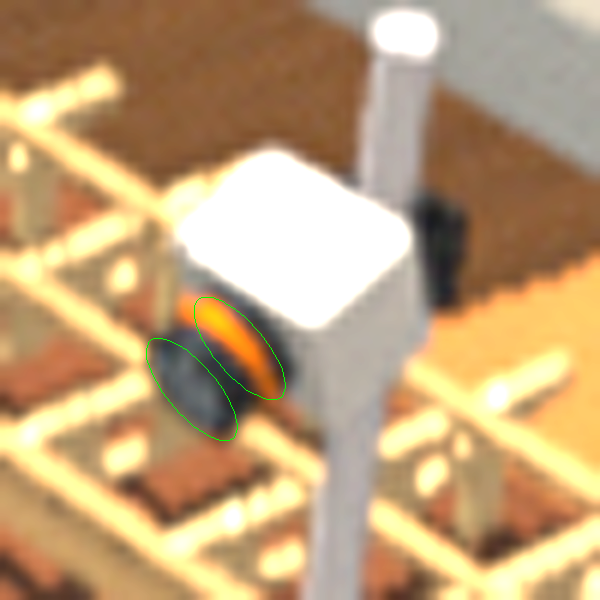

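View pics/lens_top.png

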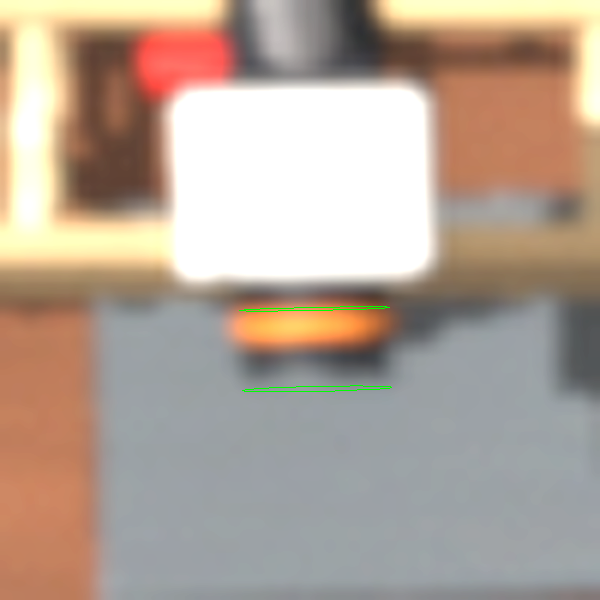

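```bash
python3 - <<'E'
from h import *
im=cv2.imread("pics/top0.png").astype(float)
ci=camera_info("top");T=np.array(ci["pose"]);K=np.array(ci["camera_matrix"])
def bp(u,v,z):
    d=T[:3,:3]@np.linalg.inv(K)@[u,v,1];s=(z-T[2,3])/d[2];return T[:3,3]+s*d
g=im.mean(2)
def edge(c0,c1,r0,r1,z,ch=None,name=""):
    G=im[:,:,ch] if ch is not None else g
    P=[]
    for c in range(c0,c1):
        d=np.abs(np.diff(G[r0:r1,c]));k=d.argmax()
        lo,hi=max(0,k-1),min(len(d),k+2);r=r0+.5+(np.arange(lo,hi)*d[lo:hi]).sum()/d[lo:hi].sum()
        P.append(bp(c,r,z))
    P=np.array(P);k=np.polyfit(P[:,1],P[:,0],1);res=P[:,0]-np.polyval(k,P[:,1])
    m=np.abs(res)<2*np.median(np.abs(res))+1e-4;k=np.polyfit(P[m,1],P[m,0],1)
    print(name,"yaw",-np.arctan(k[0]),"n",m.sum(),"res",res[m].std(),"mid",P[m].mean(0))
def edgev(r0,r1,c0,c1,z,name):
    P=[]
    for r in range(r0,r1):
        d=np.abs(np.diff(g[r,c0:c1]));k=d.argmax();lo,hi=max(0,k-1),min(len(d),k+2)
        P.append(bp(c0+.5+(np.arange(lo,hi)*d[lo:hi]).sum()/d[lo:hi].sum(),r,z))
    P=np.array(P);k=np.polyfit(P[:,0],P[:,1],1);res=P[:,1]-np.polyval(k,P[:,0])
    m=np.abs(res)<2*np.median(np.abs(res))+1e-4;k=np.polyfit(P[m,0],P[m,1],1)
    print(name,"yaw",np.arctan(k[0]),"n",m.sum(),"res",res[m].std())
edge(221,260,130,139,.008,2,"foot front")
edge(226,245,88,96,.245,None,"box back")
edge(226,244,104,111,.235,None,"box front")
edge(231,241,108,113,.22,2,"ring")
edgev(114,132,214,222,.008,"foot L")
edgev(118,132,257,266,.008,"foot R")
E
```

```text
foot front yaw 0.03355853654330285 n 33 res 0.00026960656710374686 mid [0.8098 0.1046 0.008 ]
box back yaw 0.021021632400377986 n 16 res 0.0002861308618240497 mid [0.8781 0.1046 0.245 ]
box front yaw 0.0033672969668198764 n 17 res 0.00010938860254863207 mid [0.8321 0.1094 0.235 ]
ring yaw 0.16971903814500308 n 10 res 0.0006959060648775942 mid [0.8303 0.1085 0.22  ]
foot L yaw 0.02116637256915482 n 15 res 0.0002575344061272387
foot R yaw 0.05806031649994061 n 10 res 0.00038356221018256254
```

```bash
cat >> h.py <<'E'
LENS=np.array([.814,.1085,.2068]);LYAW=.025
def viewR(yaw=LYAW):
    x,y,z=lensaxes(yaw);return R.from_matrix(np.stack([y,x,-z],1))
VIEW=LENS-.15*lensaxes(LYAW)[0]
E
python3 - <<'E'
from h import *
Rv=viewR();tz=Rv.as_matrix()[:,2];print(VIEW,tz)
plan((VIEW+.017*tz,Rv))
E
```

```text
[0.6731 0.105  0.1555] [ 0.3419  0.0085 -0.9397]
t 21.52 pos [ 0.6009 -0.16    0.1516] F [-0.8 -0.2 -1.4] w 0.008 q6 -0.23
  d [0.912, 0.128, 0.04] w [-0.11, 0.01, -0.054] rows 3.3
  d [0.897, 0.194, 0.082] w [-0.11, 0.01, -0.054] rows 3.3
```

Call:
carry_out:
  commands:
    - [[0.91,0.128,0.03],[-0.11,0.01,-0.054],0.03]
    - [[0.91,0.128,0.03],[-0.11,0.01,-0.054],0.03]
    - [[0.91,0.128,0.03],[-0.11,0.01,-0.054],0.03]
    - [[0.91,0.128,0.03],[-0.11,0.01,-0.054],0.03]
    - [[0.91,0.128,0.03],[-0.11,0.01,-0.054],0.03]

```text
time_s: 21.93
position: [0.6384, -0.0241, 0.1436]
eef_rot: [0.725, 0.684, 0.062, 0.058]
contact_force: [0.0, -0.6, -0.2]
gripper_width: 0.0078
```

```bash
python3 - <<'E'
from h import *
Rv=viewR();tz=Rv.as_matrix()[:,2]
plan((VIEW+.017*tz,Rv))
E
```

```text
t 21.93 pos [ 0.6384 -0.0241  0.1436] F [ 0.  -0.6 -0.2] w 0.0078 q6 -0.12
  d [0.875, 0.211, 0.072] w [-0.114, 0.008, -0.052] rows 3.2
```

Call:
carry_out:
  commands:
    - [[0.875,0.211,0.072],[-0.114,0.008,-0.052],0.03]
    - [[0.875,0.211,0.072],[-0.114,0.008,-0.052],0.03]
    - [[0.875,0.211,0.072],[-0.114,0.008,-0.052],0.03]
    - [[0.875,0.211,0.072],[-0.114,0.008,-0.052],0.03]
    - [[0.875,0.211,0.072],[-0.114,0.008,-0.052],0.03]

```text
time_s: 22.35
position: [0.6807, 0.1031, 0.1401]
eef_rot: [0.688, 0.705, 0.125, 0.123]
contact_force: [1.4, 0.3, 0.3]
gripper_width: 0.0078
```

Call:
carry_out:
  commands:
    - [[0,0,0],[0,0,0],0.03]
    - [[0,0,0],[0,0,0],0.03]
    - [[0,0,0],[0,0,0],0.03]
    - [[0,0,0],[0,0,0],0.03]
    - [[0,0,0],[0,0,0],0.03]

```text
time_s: 22.77
position: [0.6805, 0.1, 0.1413]
eef_rot: [0.689, 0.703, 0.125, 0.123]
contact_force: [-0.1, -0.1, -0.8]
gripper_width: 0.0081
```

```bash
python3 - <<'E'
from h import *
Rv=viewR();tz=Rv.as_matrix()[:,2]
plan((VIEW+.017*tz,Rv))
for c in("side","top"):
    im=snapshot(c);cv2.imwrite(f"pics/{c}23.png",im[:,:,::-1]);ci=camera_info(c);T=np.array(ci["pose"])
    for n in("rib_mid","dark_rib","lens","view_point"):
        for d in pinpoint(n,c)[:2]:print(c,n,round(d["score"],2),(T@np.r_[d["position"],1])[:3])
im=cv2.imread("pics/side23.png");cv2.imwrite("pics/zs23.png",cv2.resize(im[110:230,245:375],None,fx=5,fy=5,interpolation=cv2.INTER_CUBIC))
im=cv2.imread("pics/top23.png");cv2.imwrite("pics/zt23.png",cv2.resize(im[70:210,180:310],None,fx=4.2,fy=4.2,interpolation=cv2.INTER_CUBIC))
E
```

```text
t 22.77 pos [0.6805 0.1    0.1413] F [-0.1 -0.1 -0.8] w 0.0081 q6 0.04
  d [0.034, -0.014, 0.007] w [0.002, 0.002, -0.003] rows 0.1
side rib_mid 0.57 [0.6692 0.1008 0.1572]
side rib_mid 0.3 [ 0.5456 -0.1509  0.001 ]
side dark_rib 0.74 [0.6861 0.1004 0.1212]
side lens 0.64 [0.812  0.1122 0.205 ]
top dark_rib 0.61 [0.686  0.102  0.1258]
top lens 0.66 [0.8167 0.1044 0.2103]
```

View pics/zs23.png

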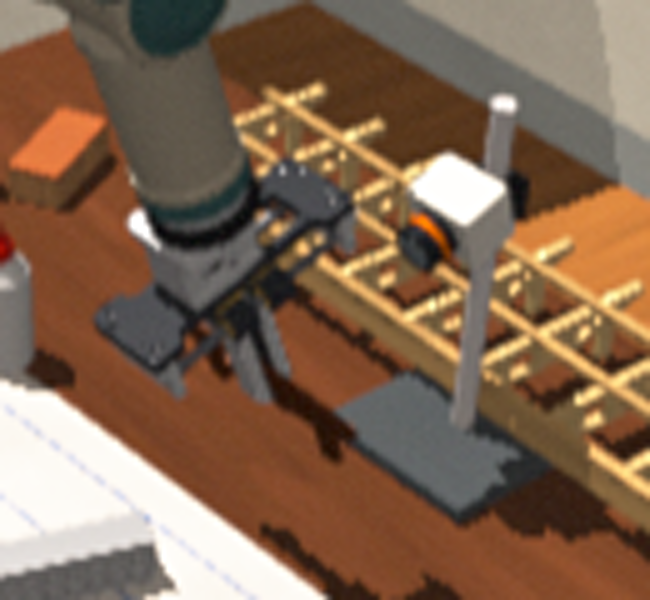

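View pics/zt23.png

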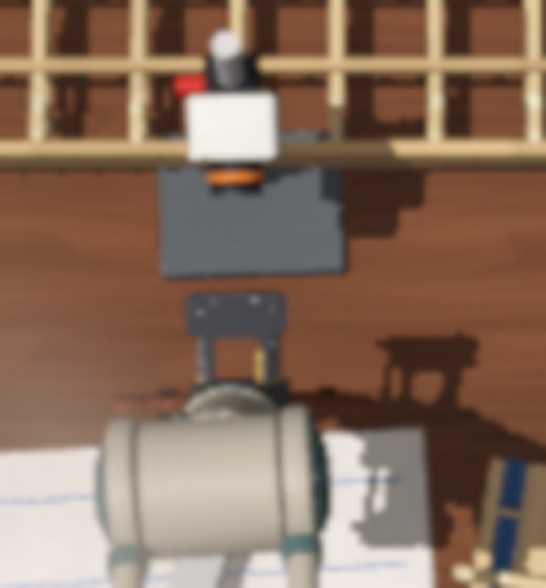

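```bash
cat >> h.py <<'E'
def ribpts(mid,Rt):
    M=Rt.as_matrix();ry,rx,rz=M[:,0],M[:,1],-M[:,2]
    f=lambda y,z,x=0:np.array(mid)+rx*x+ry*y+rz*(z-.035)
    return f
def overlay(c,mid,Rt,name,box,Z):
    ci=camera_info(c);im=cv2.imread(name);ox,oy,w,h=box
    v=cv2.resize(im[oy:oy+h,ox:ox+w],None,fx=Z,fy=Z,interpolation=cv2.INTER_CUBIC);v=cv2.convertScaleAbs(v,alpha=1.3,beta=15)
    f=ribpts(mid,Rt)
    def pl(P,col,cl=True):
        q=proj(np.array(P),ci);cv2.polylines(v,[np.round((q+.5-[ox,oy])*Z).astype(int)],cl,col,1)
    for x in(-.004,.004):
        pl([f(-.095,.058,x),f(.095,.058,x)],(0,255,0),False)
        for y in(-.06,.06):pl([f(y-.007,.02,x),f(y-.007,0,x),f(y+.007,0,x),f(y+.007,.02,x)],(0,255,0),False)
    pl([f(0,.035),f(0,.035)+.15*lensaxes(LYAW)[0]],(255,0,255),False)
    return v
E
python3 - <<'E'
from h import *
p=np.array([.6805,.1,.1413]);q=R.from_quat([.689,.703,.125,.123])
mid=p+q.apply([0,0,-.017]);print(mid)
cv2.imwrite("pics/o_s.png",overlay("side",mid,q,"pics/side23.png",(265,140,75,65),9))
cv2.imwrite("pics/o_t.png",overlay("top",mid,q,"pics/top23.png",(190,100,70,90),6.6))
E
```

```text
[0.6746 0.0999 0.1573]
```

View pics/o_s.png

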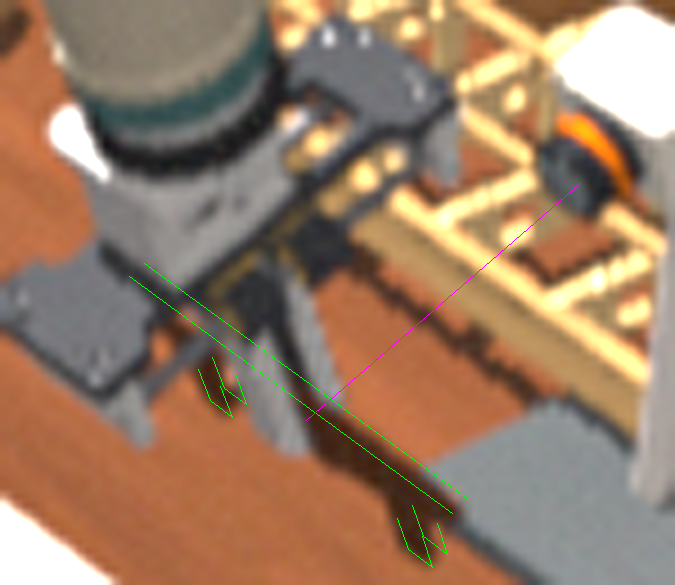

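View pics/o_t.png

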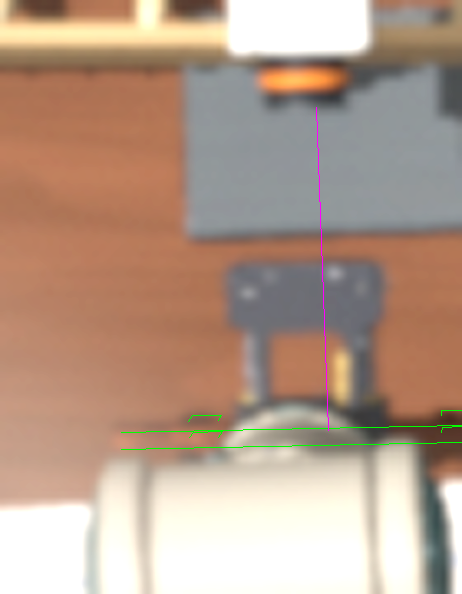

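The overlay of the held rib matches both pictures to about 1 px. What remains is the small correction to the view point.

Call:
carry_out:
  commands:
    - [[0.034,-0.014,0.007],[0.002,0.002,-0.003],0.03]
    - [[0.034,-0.014,0.007],[0.002,0.002,-0.003],0.03]
    - [[0.034,-0.014,0.007],[0.002,0.002,-0.003],0.03]
    - [[0.034,-0.014,0.007],[0.002,0.002,-0.003],0.03]
    - [[0.034,-0.014,0.007],[0.002,0.002,-0.003],0.03]

```text
time_s: 23.68
position: [0.6788, 0.1067, 0.1395]
eef_rot: [0.687, 0.706, 0.125, 0.121]
contact_force: [0.5, 0.5, -0.9]
gripper_width: 0.0076
```

Call:
carry_out:
  commands:
    - [[0,0,0],[0,0,0],0.03]
    - [[0,0,0],[0,0,0],0.03]
    - [[0,0,0],[0,0,0],0.03]
    - [[0,0,0],[0,0,0],0.03]
    - [[0,0,0],[0,0,0],0.03]

```text
time_s: 24.1
position: [0.6788, 0.1065, 0.1395]
eef_rot: [0.687, 0.705, 0.125, 0.121]
contact_force: [0.2, -0.7, -0.7]
gripper_width: 0.0076
```

```bash
python3 - <<'E'
from h import *
Rv=viewR();tz=Rv.as_matrix()[:,2]
plan((VIEW+.017*tz,Rv))
rm=[];ln=[]
for k in range(3):
  for c in("side","top"):
    im=snapshot(c);cv2.imwrite(f"pics/{c}24.png",im[:,:,::-1]);ci=camera_info(c);T=np.array(ci["pose"])
    for n in("rib_mid","dark_rib","lens"):
        for d in pinpoint(n,c)[:1]:print(c,n,round(d["score"],2),(T@np.r_[d["position"],1])[:3])
plan((VIEW+.017*tz,Rv))
o=readout.observe();p=np.array(o["position"]);q=R.from_quat(o["eef_rot"])
cv2.imwrite("pics/o_s2.png",overlay("side",p+q.apply([0,0,-.017]),q,"pics/side24.png",(265,140,75,65),9))
E
```

```text
t 24.1 pos [0.6788 0.1065 0.1395] F [ 0.2 -0.7 -0.7] w 0.0076 q6 0.04
  d [-0.009, 0.001, -0.0] w [0.0, -0.001, 0.001] rows 0.0
side rib_mid 0.44 [0.6704 0.1099 0.1577]
side dark_rib 0.57 [0.6831 0.1075 0.1234]
side lens 0.63 [0.8139 0.1097 0.2045]
top rib_mid 0.3 [0.4627 0.4774 0.001 ]
top dark_rib 0.22 [ 0.6251 -0.4574 -0.0028]
top lens 0.88 [0.8172 0.1017 0.21  ]
side rib_mid 0.59 [0.6686 0.1097 0.1557]
side dark_rib 0.43 [0.6844 0.1105 0.1206]
side lens 0.66 [0.8108 0.1124 0.2044]
top lens 0.81 [0.8164 0.1061 0.2102]
side rib_mid 0.51 [0.6691 0.1101 0.1556]
side dark_rib 0.49 [0.6824 0.1084 0.1217]
side lens 0.71 [0.8106 0.1108 0.2055]
top lens 0.91 [0.8153 0.1052 0.2091]
t 25.3 pos [0.6788 0.1066 0.1395] F [-0.   0.5 -0.2] w 0.0084 q6 0.04
  d [-0.01, 0.001, -0.0] w [0.0, -0.001, 0.001] rows 0.0
```

View pics/o_s2.png

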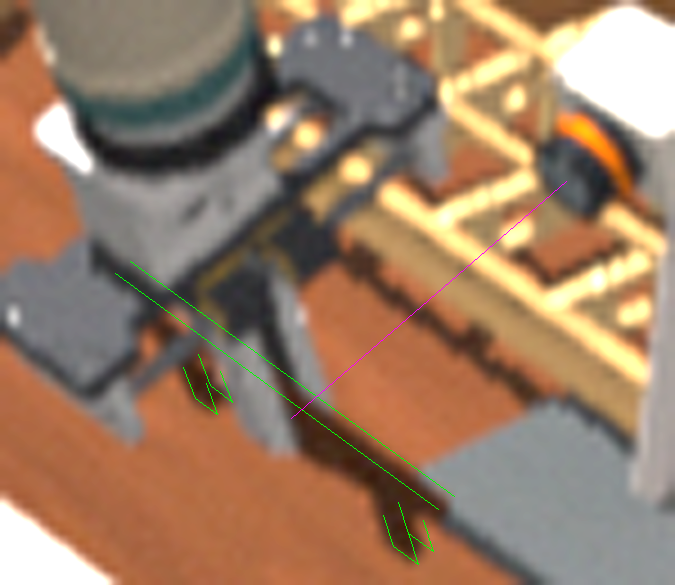

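View pics/side24.png

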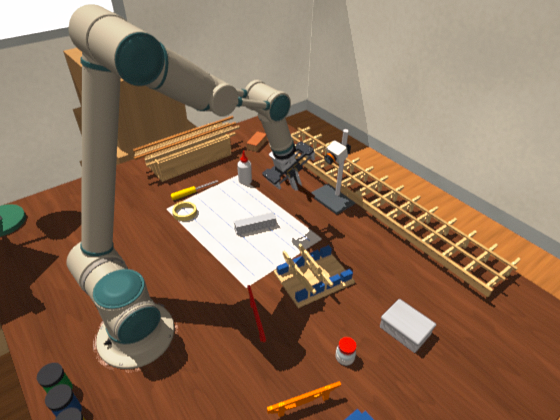

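Call:
carry_out:
  commands:
    - [[-0.01,0,0.005],[0,0,0],0.03]
    - [[-0.01,0,0.005],[0,0,0],0.03]
    - [[-0.01,0,0.005],[0,0,0],0.03]
    - [[-0.01,0,0.005],[0,0,0],0.03]
    - [[-0.01,0,0.005],[0,0,0],0.03]

```text
time_s: 25.72
position: [0.6791, 0.1051, 0.1388]
eef_rot: [0.687, 0.705, 0.125, 0.121]
contact_force: [-0.2, -0.4, -0.0]
gripper_width: 0.0081
```

Call:
carry_out:
  commands:
    - [[0,0,0],[0,0,0],0.03]
    - [[0,0,0],[0,0,0],0.03]
    - [[0,0,0],[0,0,0],0.03]
    - [[0,0,0],[0,0,0],0.03]
    - [[0,0,0],[0,0,0],0.03]

```text
time_s: 26.13
position: [0.6791, 0.1051, 0.1388]
eef_rot: [0.687, 0.706, 0.125, 0.121]
contact_force: [0.2, -0.6, -0.7]
gripper_width: 0.0081
```

```bash
python3 - <<'E'
from h import *
Rv=viewR();tz=Rv.as_matrix()[:,2]
plan((VIEW+.017*tz,Rv)); print(readout.observe()["qd"])
a=snapshot("side");b=snapshot("top")
cv2.imwrite("pics/side25.png",a[:,:,::-1]);cv2.imwrite("pics/top25.png",b[:,:,::-1])
cv2.imwrite("pics/f.png",cv2.hconcat([cv2.resize(a[195:305,225:360,::-1],(400,326),interpolation=cv2.INTER_CUBIC),cv2.resize(b[160:260,200:323,::-1],(400,326),interpolation=cv2.INTER_CUBIC)]))
E
```

```text
t 26.13 pos [0.6791 0.1051 0.1388] F [ 0.2 -0.6 -0.7] w 0.0081 q6 0.04
  d [-0.0, 0.001, -0.005] w [0.0, -0.001, 0.001] rows 0.0
[-0.0021  0.0006  0.0001  0.0014 -0.0015 -0.0003]
```

View pics/f.png

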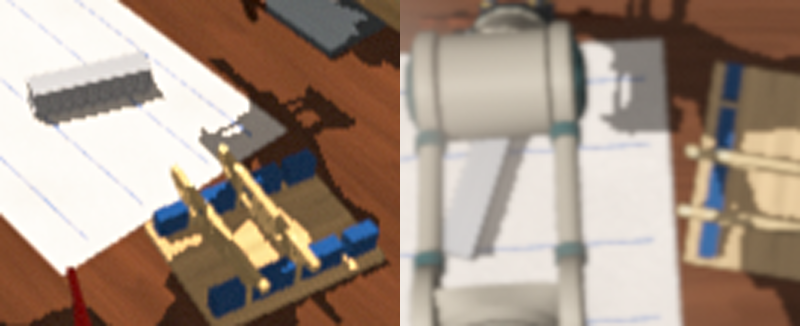

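View pics/top25.png

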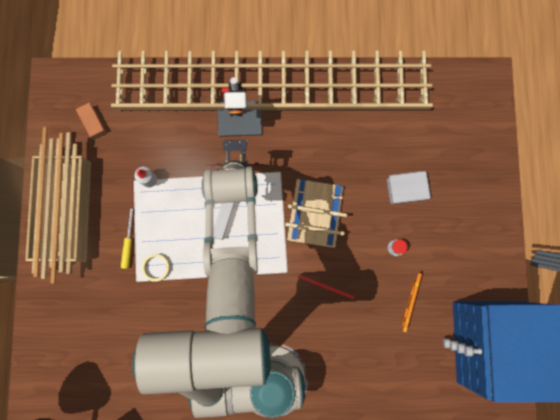

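The pile stands flush near (225,217) in the top view. Both pale ribs are in the jig, the bystanders haven't moved, and the rib is held still in front of the lens. Handing in.

```bash
python3 - <<'E'
from rig import bot,readout
print(bot.job_done());print(readout.observe()["time_s"])
E
```

```text
the job is handed in; nothing more can be done
None
the job is handed in; nothing more can be done
```

I stacked both steel bars on the third bar and let go. I then lifted the dark rib out of the jig and handed the job in at about 26 s, still holding the rib in front of the inspection camera.

**Last checks:**
- **Pile:** the fit to both pictures puts the top bar within about 1 mm of the base bar and within roughly half a degree of its direction.
- **Rib position:** by tool reading, its middle is about 1 mm from the computed view point. Before the last 1.7 mm correction, the networks put it within 2–3 mm of where it should be relative to the lens. The arm was at rest and the grip was steady at 8 mm, with 20 N set.
- **Rest of the scene:** both pale ribs stand in the jig. The glue, tape, tin, screwdriver and jar look unmoved in the last top picture, which I checked by eye only.

**Disagreements and weak points:**
- **Fingertips:** they showed about 36 mm higher than the stated tool geometry. My first closing on a bar passed above it without touching it. I recalibrated the height from the pictures, and both bars then touched down at the heights this predicted.
- **Lens position:** the two cameras disagree by about 5 mm in each direction, so I used the mean.
- **Lens direction:** edges of the camera and its foot gave between 0.003 and 0.06 rad. I used 0.025 rad, so the rib could be off square by a degree or two.

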